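# Refit the damper handle of the bench dust extractor

### The job

The damper handle has come off the pottery bench's dust extractor. Pick it up, put it on the flat-sided spindle, press lightly while turning it slowly until it drops fully home, then turn the damper with it until the handle's bar is in line with the duct, and let go. The spindle is delicate: never load it with more than about 40 N, do not touch the extractor with the gripper, and leave the other things on the bench where they are.

Things in the scene. Friction and masses are not known exactly. Their poses are not given: they have to be found in the camera images.
- handle: Black plastic bar handle, loose, standing on the bench as used; 112 to 182 g. Origin: centre of its underside, z up. Twelve-sided hub, 42 mm across, z = 0 to 26 mm; on it a straight bar 96 mm long (along x), 14 mm wide (along y), z = 26 to 50 mm. Fits the spindle either way round. Grip it across the bar's middle, fingertips above the hub.
- handle_socket (a point): Centre of the handle's underside mouth (same point and axes as the handle). A round (twelve-sided) recess 27.6 mm across and 6 mm deep, its mouth flared to 33 mm; in its ceiling a slot 25.8 mm (along the bar, x) by 9.8 mm (y), reaching up to z = 22 mm.
- extractor: Grey bench dust extractor, fixed. Origin on the bench below the spindle, z up. An 80 mm metal duct along its x, axis 55 mm above the bench; intake funnel (110 mm across) at +x, ending 140 mm from the spindle; fan box (170 x 150 mm, 125 mm tall) at -x, from 120 mm. The damper spindle stands on top of the duct.
- boss_face (a point): Fixed point: centre of the flat top of the steel boss (52 mm across), 110 mm above the extractor's origin, axes as the extractor. Fully home, the handle's underside rests on it; before dropping, the handle rests on the spindle's end, underside 12 mm above it. Home, it turns the spindle with it.
- spindle_end (a point): Fixed point on the spindle's axis, at its top, 18 mm above the boss face; axes as the extractor, NOT turning with the spindle. The spindle is a steel tongue 24 x 8 mm in section. Seen from above its long side stands 0.25 to 1.55 rad anticlockwise of the duct (+x towards +y), unmeasured. It enters the slot when centred within 0.9 mm and turned within 0.07 rad.
- damper (a point): Fixed point on the duct axis below the spindle, axes as the extractor. The damper and spindle turn from -0.25 to 1.75 rad (0 = in line with the duct), dry drag 0.14 N m, and stay where left. Pressing with over about 12 N, or off centre (tongue's corners on the recess wall), may drag the spindle along before the handle has dropped.
- bowl: Bystander: loose terracotta bowl, 116 mm across, 48 mm tall; origin under its centre.
- rotary_tool: Bystander: loose grey cordless rotary tool lying along its x, about 162 mm long and 28 mm thick; origin on the bench below its middle.
- rub_block: Bystander: loose grey rubbing stone, 50 x 50 x 22 mm; origin under its centre.
Mind the look-alikes: they are no part of the job. Of the things like the handle, leave any that is yellow; of the rest the smaller one is meant.

How it is judged:
By the outcome, as a careful person would: the job done as asked, in the order asked, and still so for the second after the job is handed in, with the robot touching nothing.
It also fails if it takes over 72 s, if anything falls off the work surface, if the arm or the gripper's body presses on something with over 40 N, if the wrist force passes 120 N, or if a joint passes its speed limit or range.

### The arm

A 6-joint arm with a two-finger parallel gripper is mounted at the origin on the work surface. World frame = base frame: x ahead of the robot, y to its left, z up, the work surface at z = 0. Lengths are in m, angles in rad, forces in N, time in s.
With the tool pointing down it reaches from about 0.25 to 0.725 m from the base axis. Payload 4 kg.
Tool frame: the origin (TCP) lies midway between the tips of the shut fingers; the grasp point (between the pads) lies 19 mm behind it; z points along the fingers, y is the line along which they close (so a half turn about z gives the same grasp; the last joint's range is limited). The gripper opens to 85 mm and grips with 20 to 120 N. Pads are 22 mm wide; open, the fingers measure 114 mm over their backs; the gripper's body (76 mm by 85 mm) begins 54 mm behind the grasp point. The pads swing forward as they close: fully open they stand 13 mm farther back than shut.
Start: joints at [-1.117, 0.241, 0.005, 1.335, 0, 1.571], TCP at [0.219, -0.449, 0.2] pointing down, gripper open.
Joint ranges: [-2.72, 2.72], [-1.05, 1.87], [-1.09, 1.28], [-1.99, 2.15], [-1.42, 1.44], [-3.14, 3.14]. Speed limits (rad/s): [2.79, 2.79, 3.14, 3.14, 3.14, 3.14].

### API

Orientations are given as a unit quaternion [x, y, z, w].
In Python, from workcell import get_obs, camera, job_done, silhouettes gives the robot as it stands. The module is installed in compiled form; this text tells all that it offers.
- The arm moves only by the tool drive_tool, never from a script. Its argument "increments" is a list of rows, each a list of 3 entries, a list of its own where there are three numbers: the shift along the world's x, y, z in mm, then the turn, a rotation vector about the world's x, y, z in degrees, then the opening, from 0 (shut) to 1 (fully open). A call has 1 to 8 rows; each row shifts and turns the commanded pose from where the row before left it; what a row does not reach is not made up. A row lasts 1/12 s, in which the tool goes at most 41.7 mm and 7.16 degrees, less where a joint would pass 70% of its speed; a pose out of reach is approached as far as the arm can. A call is refused whole if a number of a shift passes 41.7 or a number of a turn 7.16, either way. A call with a gripper value outside its range is refused whole. The fingers move at their own pace and stop on an object; the grip force is fixed at half the most. Time passes only in rows, so rows that do not move let the fingers close. It gives the time, the measured TCP pose, the force, the opening and the grip force at its end, in the units of the state.
- get_obs(): the state, without advancing time (a new reading comes with each control period).
- camera(name): name is "scene" or "top"; returns a dict with "image" (400x640x3 uint8, red, green, blue), "K" (3x3 intrinsics, pixels), "view" (4x4, takes a point from world to camera coordinates). Camera axes: x right, y down, z forward; pixel columns grow to the right and rows downward; lengths in m; the calibration is good to about 2 mm. A picture is of the moment at which its call begins. There is no depth.
- job_done(): hands the job in; it is judged then, once.
Trained networks look in a picture, given as the dict that the camera call returned (one of the last four; its "shot" number tells which), for a name from the list of things; names that differ only in an ending like _2 or _b are one class to them, and where a whole thing is asked for, a point or a joint stands for the part that bears it (a point fixed in the world has none). Each returns a list of dicts, best first, with "conf" (0 to 1); they miss things now and then, are a little off and sometimes report something else, mostly with a low value. They report only what shows in the picture. A call takes as long as a camera call. They do not tell look-alikes from the thing itself.
- silhouettes(query, picture): "region" (400x640 bool, what is visible of it) and "bbox" ([left, top, right, bottom] in pixels, round what is visible of it).
The state is a dict: "clock": time; "joint_pos": joint angles; "joint_vel": joint speeds; "tau": joint torques, N m; "eef_pos": TCP position; "tool_rot": TCP orientation; "ft_force": force on the tool from outside, world axes, zero at the start; "ft_torque": the same for the moment, N m; "grip_width": finger opening in m; "grasp_force": force on a finger pad.
Only numpy, scipy, OpenCV 4.12 (cv2) and the standard library are available. Lean on these libraries where they do the work, as an engineer would, in place of code of your own. Each camera call takes 0.05 s, during which the arm holds its last target. There are 200 camera calls.

## Working session

There is one attempt and no reset: what is moved stays moved. The work goes in short steps, Python scripts to look and compute and a tool call to move; the robot and the scene stay as the last step left them, time stands still between calls to the robot, and variables do not carry over. Pictures are saved under pics/ and viewed, at most 10 in all, crops included, and the job is handed in when it is done.

Besides the shell and the picture viewer there is one more tool, called after ">>>" as a command line: name --argument value ..., lists and objects as JSON in quotes. drive_tool: Moves the arm, as the interface text tells. Its arguments: {"type":"object","properties":{"increments":{"type":"array"}},"required":["increments"]}

```bash
mkdir -p pics; cat > h.py <<'E'
import numpy as np, cv2
from workcell import get_obs, camera, job_done, silhouettes
def proj(c,p):
    q=c["view"]@np.append(p,1); u=c["K"]@q[:3]; return u[:2]/u[2]
def ray(c,uv):
    V=np.linalg.inv(c["view"]); d=V[:3,:3]@np.linalg.inv(c["K"])@np.array([uv[0],uv[1],1.0]); return V[:3,3],d
def atz(c,uv,z):
    o,d=ray(c,uv); return o+d*(z-o[2])/d[2]
def tri(c1,u1,c2,u2):
    A=[];b=[]
    for c,u in((c1,u1),(c2,u2)):
        o,d=ray(c,u); d=d/np.linalg.norm(d); M=np.eye(3)-np.outer(d,d); A.append(M); b.append(M@o)
    A=np.vstack(A);b=np.hstack(b); x=np.linalg.lstsq(A,b,rcond=None)[0]; return x, np.linalg.norm(A@x-b)
def save(c,n,box=None,s=1):
    im=c["image"][:,:,::-1]
    if box: im=im[box[1]:box[3],box[0]:box[2]]
    cv2.imwrite("pics/"+n+".png",cv2.resize(im,None,fx=s,fy=s,interpolation=cv2.INTER_CUBIC))
E
python3 - <<'E'
from h import *
t=camera("top"); s=camera("scene")
im=np.vstack([t["image"],s["image"]])[:,:,::-1]
save(t,"top"); save(s,"scene")
for n,c in(("top",t),("scene",s)):
    V=np.linalg.inv(c["view"]); print(n,V[:3,3].round(3),V[:3,2].round(3),c["K"][0,0])
    for q in("handle","extractor","bowl","rotary_tool","rub_block"):
        for r in silhouettes(q,c):
            m=np.argwhere(r["region"]); print(q,round(r["conf"],2),np.array(r["bbox"]).round(),len(m),m.mean(0)[::-1].round(1))
print(get_obs())
E
```

```text
top [0.484 0.157 0.978] [ 0.131 -0.011 -0.991] 438.32599847087346
handle 0.89 [220. 244. 269. 262.] 540 [244.5 252. ]
handle 0.85 [346. 244. 396. 282.] 919 [369.4 261. ]
handle 0.7 [284. 254. 320. 284.] 494 [301.  269.2]
extractor 0.55 [426.  70. 527. 286.] 12606 [470.1 162.9]
bowl 0.98 [253. 106. 307. 158.] 2104 [281.2 131.3]
bowl 0.49 [189. 168. 222. 191.] 535 [205.4 179. ]
rotary_tool 0.78 [170. 235. 189. 300.] 796 [180.4 268.1]
rub_block 0.73 [191. 166. 224. 189.] 580 [204.7 178.7]
scene [1.193 0.109 0.654] [-0.716  0.033 -0.697] 392.42272249464776
handle 0.95 [256. 154. 310. 195.] 1129 [283.2 174.7]
handle 0.93 [371. 172. 416. 196.] 632 [393.  182.2]
handle 0.7 [325. 157. 360. 185.] 507 [342.4 173. ]
extractor 0.84 [ 69. 140. 237. 334.] 15921 [157.3 251.7]
bowl 0.71 [349. 242. 409. 297.] 2412 [376.9 267.6]
rotary_tool 0.95 [436. 160. 456. 209.] 496 [445.9 179.3]
rub_block 0.85 [435. 224. 461. 250.] 568 [448.2 237.2]
{'clock': 0.6, 'joint_pos': array([-1.11699962e+00,  2.40558006e-01,  4.97349429e-03,  1.33516912e+00,
       -1.49159692e-05,  1.57080362e+00]), 'joint_vel': array([ 6.60332605e-04, -9.40290040e-04,  6.07192690e-04,  1.36304755e-04,
       -5.93410449e-05, -9.36020922e-04]), 'tau': array([ 2.67512587e-04, -3.71974719e+01,  2.52571571e+01,  1.44682825e-03,
        1.09068485e-04,  8.62567830e-07]), 'eef_pos': array([ 0.21918641, -0.44939746,  0.20001732]), 'tool_rot': array([ 9.74369637e-01,  2.24952908e-01, -2.46389292e-06,  2.24806447e-05]), 'ft_force': array([ 0.22774497,  0.16588674, -0.11106695]), 'ft_torque': array([ 0.04067731,  0.0089102 , -0.04984836]), 'grasp_force': 0.0, 'grip_width': 0.085406808227212}
```

View pics/top.png

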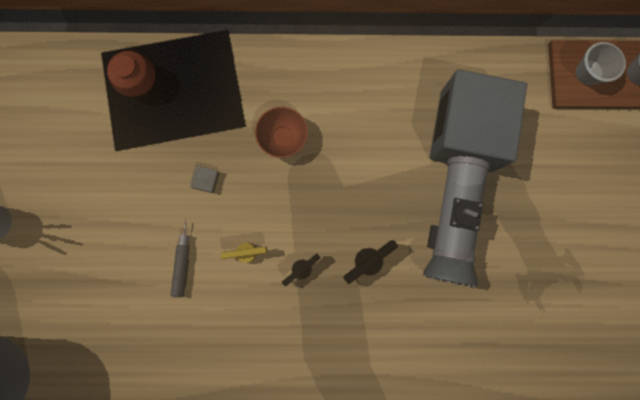

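View pics/scene.png

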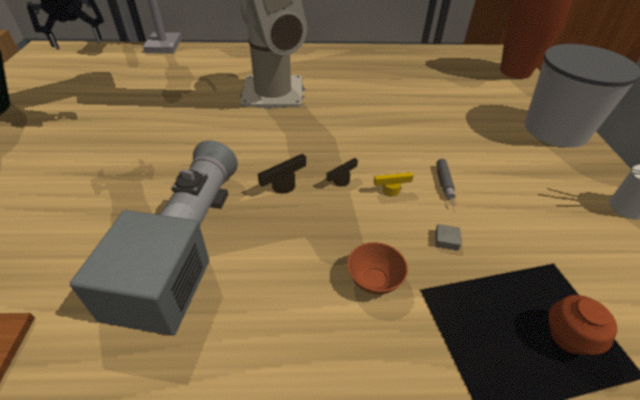

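The middle one of the three (top ~(301,269), scene ~(342,173)) is the smaller black handle. The larger black one is at top (369,261) and the yellow one at (244,252). The spindle is at top ~(466,213), scene ~(189,180). I'll zoom in on both.

```bash
python3 - <<'E'
from h import *
import pickle
t=camera("top"); s=camera("scene")
pickle.dump((t,s),open("shot.pkl","wb"))
f=lambda c,b,k:cv2.resize(c["image"][b[1]:b[3],b[0]:b[2],::-1],None,fx=k,fy=k,interpolation=cv2.INTER_CUBIC)
a=f(t,(435,185,495,245),6.6667); b=f(s,(160,140,220,200),6.6667)
im=np.hstack([a,b]).astype(float); im=255*(im/255)**0.6
cv2.imwrite("pics/spin.png",im.astype(np.uint8))
E
```

```text
(no output)
```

View pics/spin.png

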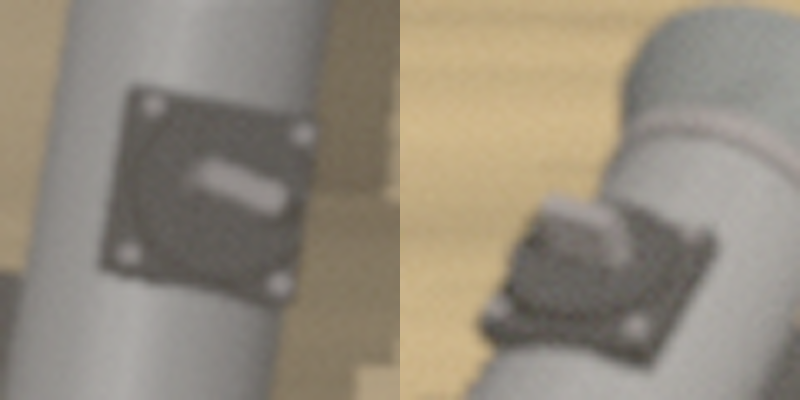

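In the top crop the bolts sit at about (153,105), (303,133), (128,253) and (281,285), with the tongue's bright top running from (200,165) to (285,205). In the scene crop three bolts show at (637,327), (497,308) and (697,237), and the tongue's top edge runs from (545,200) to (625,235). Next I'll triangulate these and fit models.

```bash
cat > fit.py <<'E'
from h import *
from scipy.optimize import minimize
def box(x0,x1,y0,y1,z0,z1): return np.array([[x,y,z] for x in(x0,x1) for y in(y0,y1) for z in(z0,z1)])
def cyl(r,z0,z1,n=12):
    a=np.arange(n)*2*np.pi/n+np.pi/n; return np.array([[r*np.cos(t),r*np.sin(t),z] for t in a for z in(z0,z1)])
HANDLE=[cyl(.021/np.cos(np.pi/12),0,.026),box(-.048,.048,-.007,.007,.026,.05)]
def render(c,parts,x,y,z,yaw,bb,k=6):
    R=np.array([[np.cos(yaw),-np.sin(yaw),0],[np.sin(yaw),np.cos(yaw),0],[0,0,1]])
    m=np.zeros(((bb[3]-bb[1])*k,(bb[2]-bb[0])*k),np.uint8)
    for P in parts:
        u=np.array([proj(c,R@p+[x,y,z]) for p in P]); u=((u+.5-[bb[0],bb[1]])*k*16).round().astype(np.int32)
        cv2.fillConvexPoly(m,cv2.convexHull(u),255,shift=4)
    return cv2.resize(m,None,fx=1/k,fy=1/k,interpolation=cv2.INTER_AREA)/255.
def fit(views,parts,x0,step):
    # views: list of (cam, soft target, bbox)
    def f(p): return sum(((render(c,parts,*p,bb)-T)**2).sum() for c,T,bb in views)
    s=np.vstack([x0]+[np.array(x0)+np.eye(4)[i]*step[i] for i in range(4)])
    r=minimize(f,x0,method="Nelder-Mead",options=dict(initial_simplex=s,maxiter=400,xatol=1e-5,fatol=1e-3)); return r.x,r.fun
E
python3 - <<'E'
from fit import *
import pickle
t,s=pickle.load(open("shot.pkl","rb"))
k=60/400
T=lambda x,y:(435+x*k-.5,185+y*k-.5)
S=lambda x,y:(160+(x-400)*k-.5,140+y*k-.5)
pts={}
for n,a,b in(("A",(153,105),(637,327)),("B",(303,133),(497,308)),("C",(128,253),(697,237))):
    p,e=tri(t,T(*a),s,S(*b)); pts[n]=p; print(n,(p*1e3).round(1),round(e*1e3,2))
print("mid BC",((pts["B"]+pts["C"])*500).round(1)); d=pts["A"]-pts["B"]; print("AB",d, "AC",pts["A"]-pts["C"])
for z in(.106,.110): print("D at",z,(atz(t,T(281,285),z)*1e3).round(1), "A",(atz(t,T(153,105),z)*1e3).round(1))
for c in (t,s):
    for sc in silhouettes("handle",camera("top" if c is t else "scene")): pass
# handle: soft darkness target
V=[]
for c,b in((t,(276,246,330,294)),(s,(318,150,368,192))):
    g=c["image"][b[1]:b[3],b[0]:b[2]].astype(float).sum(2)
    V.append((c,g,b)); print(np.percentile(g,[1,3,10,50,90]))
V2=[(c,np.clip((180-g)/120,0,1),b) for c,g,b in V]
x0=atz(t,(301,269.2),.03); print(x0)
for y in(-.7,.7,-2.2):
  r=fit(V2,HANDLE,[x0[0],x0[1],0.,y],[.01,.01,.005,.3]); print(np.round(r[0],4),r[1])
E
```

```text
A [ 592.2 -118.4  104.3] 1.43
B [ 583.8 -163.2  104.8] 1.1
C [ 547.4 -109.2  102.6] 0.62
mid BC [ 565.6 -136.2  103.7]
AB [ 0.00841121  0.04476245 -0.00048814] AC [ 0.04476839 -0.00925874  0.0017433 ]
D at 0.106 [ 537.7 -153.3  106. ] A [ 591.9 -116.8  106. ]
D at 0.11 [ 537.5 -151.9  110. ] A [ 591.4 -115.6  110. ]
[103. 108. 119. 283. 332.]
[ 78.99  85.    96.   343.   404.  ]
[0.45167617 0.19982391 0.03      ]
[ 0.4519  0.1984 -0.0015 -0.8574] 308.5558242022299
[ 0.4512  0.1982 -0.0014 -0.8426] 308.30695453671666
[ 0.4514  0.198  -0.0027 -0.856 ] 309.6620871780085
```

```bash
python3 - <<'E'
from fit import *
import pickle
t,s=pickle.load(open("shot.pkl","rb"))
for th,w in((230,110),(200,80)):
  V=[(c,np.clip((th-c["image"][b[1]:b[3],b[0]:b[2]].astype(float).sum(2))/w,0,1),b) for c,b in((t,(276,246,330,294)),(s,(318,150,368,192)))]
  for vs in (V,V[:1],V[1:]):
    r=fit(vs,HANDLE,[.4515,.198,0,-.85],[.01,.01,.005,.3]); print("handle",np.round(r[0],4),r[1])
# per-view residual picture
p=fit(V,HANDLE,[.4515,.198,0,-.85],[.01,.01,.005,.3])[0]
im=[]
for c,T,b in V:
    a=c["image"][b[1]:b[3],b[0]:b[2],::-1].copy(); m=(render(c,HANDLE,*p,b)>.5).astype(np.uint8)
    a=cv2.resize(a,(400,300),interpolation=cv2.INTER_CUBIC); m=cv2.resize(m,(400,300)); 
    cv2.drawContours(a,cv2.findContours(m,0,1)[0],-1,(0,255,0),1); im.append(a)
# tongue
TG=[box(-.012,.012,-.004,.004,0,.018)]
b=(455,200,482,225); g=t["image"][b[1]:b[3],b[0]:b[2]].astype(float).sum(2)
print(g[4:22,6:26].astype(int))
b2=(172,160,200,190); g2=s["image"][b2[1]:b2[3],b2[0]:b2[2]].astype(float).sum(2)
print(g2.astype(int))
cv2.imwrite("pics/hfit.png",np.hstack(im))
E
```

```text
handle [ 0.4514  0.1982 -0.0011 -0.8785] 169.8966563400599
handle [ 4.511e-01  1.991e-01  5.000e-04 -8.978e-01] 81.77262384778899
handle [ 4.522e-01  1.950e-01  3.000e-04 -7.945e-01] 60.45946292112697
handle [ 4.517e-01  1.982e-01 -6.000e-04 -8.663e-01] 149.3407596237024
handle [ 0.4495  0.2015 -0.0458 -0.8966] 34.573073096885814
handle [ 0.4507  0.1954 -0.0008 -0.7807] 69.61564308198768
[[136 135 143 134 133 145 137 146 144 139 135 141 137 143 139 143 147 172
  220 253]
 [150 140 147 137 141 141 146 145 142 148 144 135 149 143 138 138 140 179
  231 267]
 [141 148 139 139 136 139 137 145 135 138 141 143 142 138 138 138 141 157
  189 210]
 [143 140 146 129 138 145 149 143 144 135 141 141 138 138 143 141 141 140
  144 146]
 [144 143 148 150 159 177 179 167 142 138 138 141 140 137 140 137 143 138
  134 129]
 [138 140 159 178 200 233 239 219 191 175 157 141 137 139 138 138 141 145
  137 130]
 [150 149 173 197 240 265 281 275 263 250 219 187 161 141 136 135 138 141
  132 132]
 [144 165 188 214 243 282 291 293 292 283 274 252 213 191 166 158 146 146
  143 135]
 [143 166 181 198 225 260 287
[... 3632 characters left out ...]
375 326 261 195 131 117 132 146 148 168 161 153 164 152 167 151 154 146
  160 164 146 150 152 142 131 150 130 149]
 [357 323 274 231 167 111 104 117 145 136 152 147 154 146 154 153 148 153
  139 141 141 138 139 123 134 137 142 144]
 [304 282 284 241 185 117  97 100 114 114 122 122 141 145 124 138 133 127
  144 132 115 126 146 156 163 156 163 155]
 [232 202 220 203 157 137 123 113 109 126 104 114 115 102 117 106 124 118
  124 128 139 154 198 230 210 182 158 158]
 [180 147 140 139 157 146 140 136 133 134 127 129 128 128 120 124 127 131
  131 145 147 195 258 298 265 200 170 147]
 [169 108 118 122 133 129 141 149 128 135 121 134 138 135 138 138 142 131
  152 154 161 208 255 283 253 197 155 145]]
```

View pics/hfit.png

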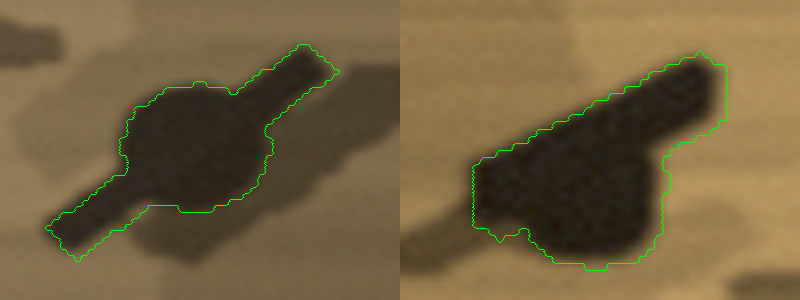

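```bash
python3 - <<'E'
from fit import *
import pickle
t,s=pickle.load(open("shot.pkl","rb"))
b=(459,203,476,220); g=t["image"][b[1]:b[3],b[0]:b[2]].astype(float).sum(2)
T=np.clip((g-142)/150,0,1)
TOP=[box(-.012,.012,-.004,.004,.128,.128)]
f=lambda p:((render(t,TOP,p[0],p[1],0,p[2],b)-T)**2).sum()
best=None
for y in(-1.2,-1.5,-1.9):
    r=minimize(f,[.565,-.137,y],method="Nelder-Mead",options=dict(initial_simplex=np.array([[.565,-.137,y],[.57,-.137,y],[.565,-.13,y],[.565,-.137,y+.3]]),xatol=1e-5))
    print(r.x.round(4),r.fun)
    if best is None or r.fun<best.fun: best=r
x,y,w=best.x
R=np.array([[np.cos(w),-np.sin(w)],[np.sin(w),np.cos(w)]])
for sx in(-1,1):
  for sy in(-1,1):
    q=R@[sx*.012,sy*.004]+[x,y]
    print(sx,sy,proj(s,[*q,.128]).round(1),proj(s,[*q,.110]).round(1))
# boss / plate & duct edges in the top view: sample rows for edges
im=t["image"].astype(float).sum(2)
ex=np.radians(168.8)
def duct(p):
    cx,cy,a=p; d=np.array([np.cos(a),np.sin(a),0]); n=np.array([-np.sin(a),np.cos(a),0]); o=np.array([cx,cy,.055]); cam=np.linalg.inv(t["view"])[:3,3]
    out=[]
    for L in(.06,-.045,-.08,):
        c=o+d*L; v=cam-c; v-=d*(v@d); D=np.linalg.norm(v); v/=D; th=np.arccos(.04/D); m=np.cross(d,v)
        out+=[proj(t,c+.04*(np.cos(th)*v+sg*np.sin(th)*m)) for sg in(1,-1)]
    return np.array(out)
print(duct([.5656,-.1362,ex]).round(1))
for r in(170,180,190,235,240,245): 
    row=im[r,432:500]; gr=np.gradient(cv2.GaussianBlur(row[None],(0,0),.8)[0]); print(r,[(432+i,int(gr[i])) for i in np.argsort(-abs(gr))[:6]])
E
```

```text
[ 0.5657 -0.1345 -1.9421] 2.5635644752018454
[ 0.5658 -0.1344 -1.9629] 2.5529870049980774
[ 0.5658 -0.1344 -1.9515] 2.5551830834294504
-1 -1 [194.1 171.8] [195.9 178.4]
-1 1 [191.9 174.1] [193.7 180.7]
1 -1 [184.2 169. ] [186.1 175.6]
1 1 [181.9 171.3] [183.8 177.9]
[[435.7 239.9]
 [475.  246.9]
 [443.7 192. ]
 [482.6 197.6]
 [446.3 176.3]
 [485.1 181.5]]
170 [(np.int64(486), -26), (np.int64(487), -23), (np.int64(485), -21), (np.int64(447), -21), (np.int64(484), -17), (np.int64(488), -16)]
180 [(np.int64(483), -26), (np.int64(482), -26), (np.int64(481), -19), (np.int64(497), 17), (np.int64(484), -17), (np.int64(498), 16)]
190 [(np.int64(496), 37), (np.int64(495), 30), (np.int64(497), 25), (np.int64(444), -16), (np.int64(480), -15), (np.int64(443), -15)]
235 [(np.int64(495), 40), (np.int64(437), 32), (np.int64(494), 31), (np.int64(496), 28), (np.int64(436), 27), (np.int64(438), 25)]
240 [(np.int64(436), 33), (np.int64(488), 28), (np.int64(435), 27), (np.int64(437), 27), (np.int64(489), 22), (np.int64(487), 20)]
245 [(np.int64(487), 36), (np.int64(488), 34), (np.int64(435), 32), (np.int64(436), 27), (np.int64(434), 24), (np.int64(486), 22)]
```

The models agree, apart from about 3 mm of steady disagreement between the two cameras:
- **Handle:** about (0.4515, 0.197), bar yaw −0.86.
- **Spindle:** about (0.566, −0.136), tongue yaw −1.95.
- **Extractor:** yaw about 2.946, so the tongue stands about 1.39 rad from the duct.

Next I move towards the handle and check which way joint 6 turns.

>>> drive_tool --increments '[[[11.6,32.3,0],[0,0,7],0.6],[[11.6,32.3,0],[0,0,7],0.6],[[11.6,32.3,0],[0,0,7],0.6],[[11.6,32.3,0],[0,0,7],0.6],[[11.6,32.3,0],[0,0,7],0.6],[[11.6,32.3,0],[0,0,7],0.6],[[11.6,32.3,0],[0,0,7],0.6],[[11.6,32.3,0],[0,0,7],0.6]]'

```text
clock: 1.57
eef_pos: [0.3122, -0.1895, 0.2002]
tool_rot: [0.753, 0.658, 0.0, 0.0]
ft_force: [0.2, 0.1, -0.1]
grip_width: 0.0508
grasp_force: 0.0
```

```bash
python3 -c "
from h import *
o=get_obs();print(o['joint_pos'].round(3),o['eef_pos'].round(4),o['clock'],o['tool_rot'].round(4))"
```

```text
[-0.546 -0.029 -0.301  1.298  0.     1.159] [ 0.3122 -0.1895  0.2002] 1.5667 [7.529e-01 6.581e-01 2.000e-04 4.000e-04]
```

>>> drive_tool --increments '[[[8.7,24.2,0],[0,0,7],0.6],[[8.7,24.2,0],[0,0,7],0.6],[[8.7,24.2,0],[0,0,7],0.6],[[8.7,24.2,0],[0,0,7],0.6],[[8.7,24.2,0],[0,0,7],0.6],[[8.7,24.2,0],[0,0,7],0.6],[[8.7,24.2,0],[0,0,7],0.6],[[8.7,24.2,0],[0,0,7],0.6]]'

```text
clock: 2.23
eef_pos: [0.3819, 0.0039, 0.2002]
tool_rot: [0.355, 0.935, 0.0, 0.0]
ft_force: [1.2, -0.9, -1.2]
grip_width: 0.051
grasp_force: 0.0
```

>>> drive_tool --increments '[[[8.7,24.2,0],[0,0,7],0.6],[[8.7,24.2,0],[0,0,7],0.6],[[8.7,24.2,0],[0,0,7],0.6],[[8.7,24.2,0],[0,0,7],0.6],[[8.7,24.2,0],[0,0,7],0.6],[[8.7,24.2,0],[0,0,7],0.6],[[8.7,24.2,0],[0,0,7],0.6],[[8.7,24.2,0],[0,0,7],0.6]]'

```text
clock: 2.9
eef_pos: [0.4515, 0.1975, 0.2]
tool_rot: [-0.125, 0.992, -0.0, 0.0]
ft_force: [0.4, -0.4, -0.1]
grip_width: 0.0511
grasp_force: 0.0
```

>>> drive_tool --increments '[[[0,0,-10],[0,0,7],0.6],[[0,0,-10],[0,0,7],0.6],[[0,0,-10],[0,0,7],0.6],[[0,0,-10],[0,0,7],0.6],[[0,0,-10],[0,0,7],0.6],[[0,0,-10],[0,0,7],0.6],[[0,0,-10],[0,0,7],0.6],[[0,0,-10],[0,0,7],0.6]]'

```text
clock: 3.57
eef_pos: [0.4512, 0.1963, 0.1196]
tool_rot: [-0.576, 0.817, -0.0, 0.0]
ft_force: [-0.0, 0.1, 0.0]
grip_width: 0.051
grasp_force: 0.0
```

>>> drive_tool --increments '[[[0,0,0],[0,0,7],0.6],[[0,0,0],[0,0,7],0.6],[[0,0,0],[0,0,7],0.6],[[0,0,0],[0,0,7],0.6],[[0,0,0],[0,0,7],0.6],[[0,0,0],[0,0,7],0.6],[[0,0,0],[0,0,7],0.6],[[0,0,0],[0,0,7],0.6]]'

```text
clock: 4.23
eef_pos: [0.4513, 0.1962, 0.12]
tool_rot: [0.892, -0.451, 0.0, -0.0]
ft_force: [-0.4, -0.9, -0.3]
grip_width: 0.051
grasp_force: 0.0
```

```bash
python3 - <<'E'
from h import *
t=camera("top"); s=camera("scene")
o=get_obs();print(o['joint_pos'].round(3),(o['eef_pos']*1e3).round(1),o['clock']); q=o['tool_rot']; print(2*np.arctan2(q[1],q[0])-np.pi/2)
f=lambda c,b:cv2.resize(c["image"][b[1]:b[3],b[0]:b[2],::-1],(400,400),interpolation=cv2.INTER_CUBIC)
cv2.imwrite("pics/g1.png",np.hstack([f(t,(260,220,350,310)),f(s,(295,110,385,200))]))
E
```

```text
[ 0.41   0.276 -0.163  1.132  0.    -1.789] [451.2 196.2 120. ] 4.3333
-2.5135519844693297
```

View pics/g1.png

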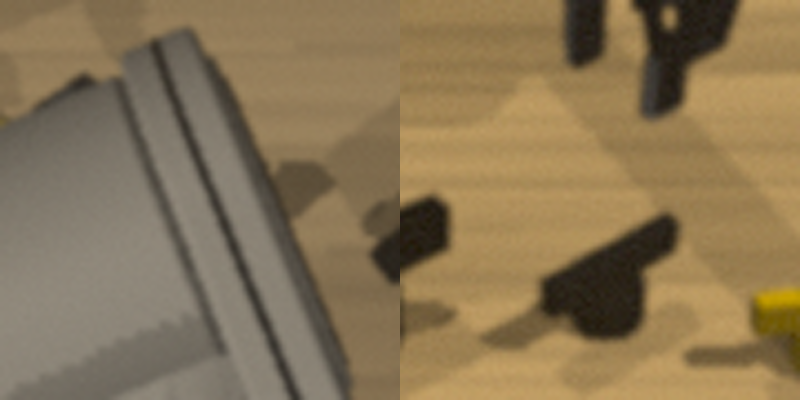

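The top view is hidden by the gripper. The scene view shows the open fingers at crop (585,40) and (665,90), straddling a point above the bar. I'll descend and close.

>>> drive_tool --increments '[[[0,0,-11.5],[0,0,4.8],0.6],[[0,0,-11.5],[0,0,0],0.6],[[0,0,-11.5],[0,0,0],0.6],[[0,0,-11.5],[0,0,0],0.6],[[0,0,-11.5],[0,0,0],0.6],[[0,0,-11.5],[0,0,0],0.6],[[0,0,-11.5],[0,0,0],0.6],[[0,0,-10],[0,0,0],0.6]]'

```text
clock: 5.0
eef_pos: [0.4511, 0.1962, 0.0288]
tool_rot: [0.909, -0.418, -0.0, 0.0]
ft_force: [0.0, 0.3, -0.5]
grip_width: 0.0513
grasp_force: 0.0
```

>>> drive_tool --increments '[[[0,0,0],[0,0,0],0.6],[[0,0,0],[0,0,0],0],[[0,0,0],[0,0,0],0],[[0,0,0],[0,0,0],0],[[0,0,0],[0,0,0],0],[[0,0,0],[0,0,0],0],[[0,0,0],[0,0,0],0],[[0,0,0],[0,0,0],0]]'

```text
clock: 5.67
eef_pos: [0.4514, 0.1963, 0.0298]
tool_rot: [0.909, -0.416, 0.0, -0.0]
ft_force: [0.0, -0.5, -0.5]
grip_width: 0.0002
grasp_force: 0.0
```

```bash
python3 - <<'E'
from h import *
s=camera("scene")
o=get_obs();print((o['eef_pos']*1e3).round(1),o['clock'],o['grip_width'],o['grasp_force'],o['ft_force'].round(2),o['ft_torque'].round(2)); q=o['tool_rot']; print(2*np.arctan2(q[1],q[0])-np.pi/2)
f=lambda c,b:cv2.resize(c["image"][b[1]:b[3],b[0]:b[2],::-1],(400,400),interpolation=cv2.INTER_CUBIC)
cv2.imwrite("pics/g2.png",f(s,(295,110,385,200)))
E
```

```text
[451.3 196.2  29.7] 5.7167 2.7779596891032328e-05 0.0 [-0.88 -0.38  0.1 ] [-0.02 -0.03 -0.  ]
-2.4295553695855254
```

View pics/g2.png

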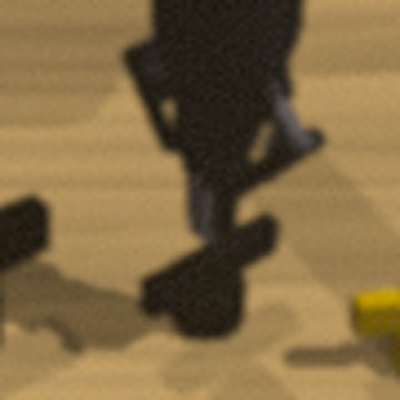

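The fingers shut on nothing. The tip, at crop (205,240), stands just behind the bar. I'll compare its projection with where it really shows.

```bash
python3 - <<'E'
from fit import *
s=camera("scene"); t=camera("top"); o=get_obs(); p=o['eef_pos']
k=90/400
print("scene tcp crop",((proj(s,p)-[295,110])/k).round(), "z+25",((proj(s,p+[0,0,.025])-[295,110])/k).round())
print("top tcp",proj(t,p).round(1))
for n,b in(("scene",(318,150,368,192)),):
  g=s["image"].astype(float).sum(2)
# model overlay of hub centre/bar ends
y=-.86; d=np.array([np.cos(y),np.sin(y),0])*.048
for q in([.4515,.197,.05],):
  print([((proj(s,np.array(q)+e*d)-[295,110])/k).round() for e in(-1,0,1)])
  print("hub bottom",((proj(s,[q[0],q[1],0])-[295,110])/k).round())
E
```

```text
scene tcp crop [207. 276.] z+25 [210. 240.]
top tcp [302.7 269.4]
[array([271., 212.]), array([211., 247.]), array([147., 285.])]
hub bottom [205. 316.]
```

```bash
python3 - <<'E'
from fit import *
s=camera("scene"); t=camera("top"); k=90/400
p=np.array([.4512,.1962,.12]); a=-2.5135; d=np.array([np.cos(a),np.sin(a),0])
for h in(0,.008,.02,.03):
  print(h,[((proj(s,p+e*d*.03+[0,0,h])-[295,110])/k).round() for e in(-1,0,1)])
save(t,"g3",(220,180,380,300),5)
print("tcp top crop", (proj(t,[.4513,.1962,.0297])-[220,180])*5)
E
```

```text
0 [array([255., 170.]), array([217., 142.]), array([181., 115.])]
0.008 [array([256., 157.]), array([218., 129.]), array([181., 102.])]
0.02 [array([258., 138.]), array([220., 110.]), array([183.,  83.])]
0.03 [array([260., 122.]), array([221.,  94.]), array([184.,  67.])]
tcp top crop [413.51551113 446.88677174]
```

View pics/g3.png

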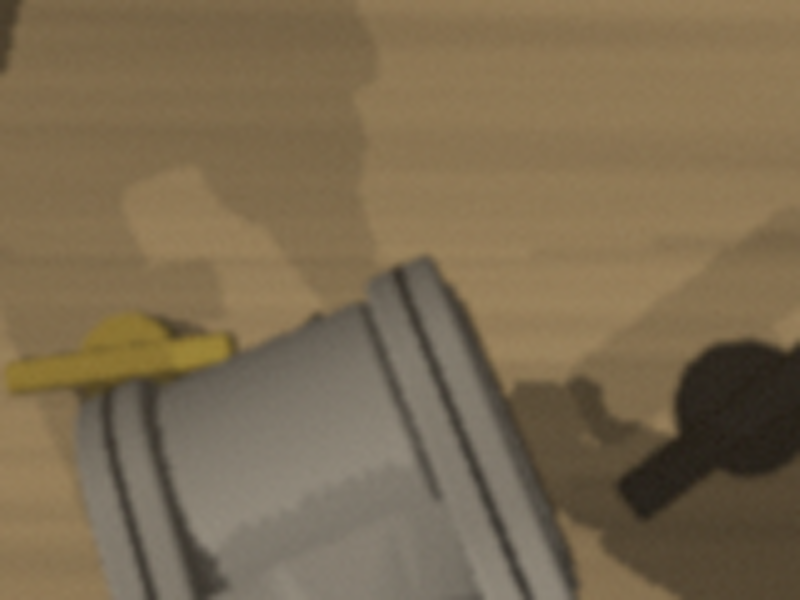

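The fingertips show about 23 mm higher in the image than the nominal TCP, so they closed just above the bar. I'll open, go lower in small steps watching the force, and close again.

>>> drive_tool --increments '[[[0,0,0],[0,0,0],0.6],[[0,0,0],[0,0,0],0.6],[[0,0,0],[0,0,0],0.6],[[0,0,0],[0,0,0],0.6],[[0,0,-3],[0,0,0],0.6],[[0,0,-3],[0,0,0],0.6],[[0,0,-3],[0,0,0],0.6],[[0,0,-3],[0,0,0],0.6]]'

```text
clock: 6.58
eef_pos: [0.451, 0.1962, 0.017]
tool_rot: [0.909, -0.416, -0.0, 0.0]
ft_force: [0.4, -0.9, 0.3]
grip_width: 0.0513
grasp_force: 0.0
```

>>> drive_tool --increments '[[[0,0,0],[0,0,0],0.6],[[0,0,0],[0,0,0],0],[[0,0,0],[0,0,0],0],[[0,0,0],[0,0,0],0],[[0,0,0],[0,0,0],0],[[0,0,0],[0,0,0],0],[[0,0,0],[0,0,0],0],[[0,0,0],[0,0,0],0]]'

```text
clock: 7.25
eef_pos: [0.4515, 0.1964, 0.0178]
tool_rot: [0.909, -0.416, 0.0, -0.0]
ft_force: [0.2, 0.8, 1.1]
grip_width: 0.0095
grasp_force: 58.7
```

It closed on something at a 9.5 mm reading, which looks like a hold by the very tips that tilts the pads. I'll regrip about 10 mm lower for a full hold.

>>> drive_tool --increments '[[[0,0,0],[0,0,0],0.6],[[0,0,0],[0,0,0],0.6],[[0,0,0],[0,0,0],0.6],[[0,0,0],[0,0,0],0.6],[[0,0,-2.5],[0,0,0],0.6],[[0,0,-2.5],[0,0,0],0.6],[[0,0,-2.5],[0,0,0],0.6],[[0,0,-2.5],[0,0,0],0.6]]'

```text
clock: 7.92
eef_pos: [0.451, 0.1961, 0.0071]
tool_rot: [0.909, -0.416, -0.0, 0.0]
ft_force: [-0.4, -0.6, -1.0]
grip_width: 0.0514
grasp_force: 0.0
```

>>> drive_tool --increments '[[[0,0,0],[0,0,0],0.6],[[0,0,0],[0,0,0],0],[[0,0,0],[0,0,0],0],[[0,0,0],[0,0,0],0],[[0,0,0],[0,0,0],0],[[0,0,0],[0,0,0],0],[[0,0,0],[0,0,0],0],[[0,0,0],[0,0,0],0]]'

```text
clock: 8.58
eef_pos: [0.4515, 0.1963, 0.0077]
tool_rot: [0.909, -0.416, 0.0, -0.0]
ft_force: [-0.1, 0.3, 1.6]
grip_width: 0.0126
grasp_force: 59.9
```

```bash
python3 - <<'E'
from fit import *
s=camera("scene"); o=get_obs()
print((o['eef_pos']*1e3).round(1),o['clock'],o['grip_width'],o['grasp_force'],o['ft_force'].round(2),o['ft_torque'].round(2)); q=o['tool_rot']; print(2*np.arctan2(q[1],q[0])-np.pi/2)
save(s,"g4",(310,130,374,194),8)
E
```

```text
[451.4 196.3   7.7] 8.6333 0.012509579644496158 59.936603307724 [0.54 0.16 1.84] [-0.01  0.02 -0.04]
-2.4295093349111747
```

View pics/g4.png

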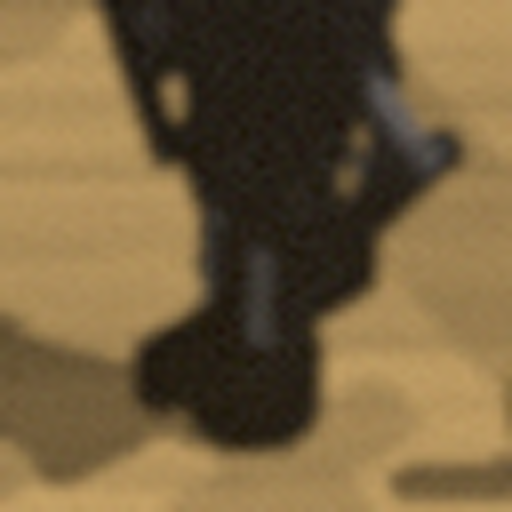

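The near finger now reaches down the bar's side, with its tip at crop (262,348) just above the hub. I'll lift and carry the handle to above the spindle.

>>> drive_tool --increments '[[[0,0,8],[0,0,0],0],[[0,0,16],[0,0,0],0],[[0,0,24],[0,0,0],0],[[0,0,27],[0,0,0],0],[[0,0,27],[0,0,0],0],[[0,0,27],[0,0,0],0],[[0,0,24],[0,0,0],0],[[0,0,17],[0,0,0],0]]'

```text
clock: 9.3
eef_pos: [0.4516, 0.1964, 0.1803]
tool_rot: [0.909, -0.416, 0.001, -0.001]
ft_force: [0.5, 0.4, -0.9]
grip_width: 0.0118
grasp_force: 59.6
```

>>> drive_tool --increments '[[[4,-11.5,0],[0,0,-4.6],0],[[7.2,-20.8,0],[0,0,-4.6],0],[[7.2,-20.8,0],[0,0,-4.6],0],[[7.2,-20.8,0],[0,0,-4.6],0],[[7.2,-20.8,0],[0,0,-4.6],0],[[7.2,-20.8,0],[0,0,-4.6],0],[[7.2,-20.8,0],[0,0,-4.6],0],[[7.2,-20.8,0],[0,0,-4.6],0]]'

```text
clock: 9.97
eef_pos: [0.5053, 0.038, 0.1776]
tool_rot: [0.73, -0.683, -0.0, 0.0]
ft_force: [-0.4, 0.3, -1.5]
grip_width: 0.0119
grasp_force: 59.6
```

>>> drive_tool --increments '[[[7.2,-20.8,0],[0,0,-4.6],0],[[7.2,-20.8,0],[0,0,-4.6],0],[[7.2,-20.8,0],[0,0,-4.6],0],[[7.2,-20.8,0],[0,0,-4.6],0],[[7.2,-20.8,0],[0,0,-4.6],0],[[7.2,-20.8,0],[0,0,-4.6],0],[[7.2,-20.8,0],[0,0,-4.6],0],[[7.2,-20.8,0],[0,0,-4.6],0]]'

```text
clock: 10.63
eef_pos: [0.5628, -0.1283, 0.1775]
tool_rot: [-0.477, 0.879, 0.0, -0.0]
ft_force: [0.1, 0.0, -1.2]
grip_width: 0.0123
grasp_force: 59.6
```

>>> drive_tool --increments '[[[3.4,-9,-4],[0,0,0],0],[[0,0,-4],[0,0,0],0],[[0,0,-4],[0,0,0],0],[[0,0,-4],[0,0,0],0],[[0,0,0],[0,0,0],0],[[0,0,0],[0,0,0],0]]'

```text
clock: 11.13
eef_pos: [0.566, -0.135, 0.1611]
tool_rot: [-0.48, 0.877, 0.001, -0.0]
ft_force: [-0.8, -0.3, -1.1]
grip_width: 0.0121
grasp_force: 59.7
```

```bash
python3 - <<'E'
from fit import *
import pickle
s=camera("scene"); t=camera("top"); o=get_obs()
pickle.dump((t,s,o),open("shot2.pkl","wb"))
print((o['eef_pos']*1e3).round(1),o['clock'],o['grip_width'],o['grasp_force'],o['ft_force'].round(2),o['ft_torque'].round(2),o['joint_pos'].round(3)); q=o['tool_rot']; print(2*np.arctan2(q[1],q[0])-np.pi/2)
f=lambda c,b:cv2.resize(c["image"][b[1]:b[3],b[0]:b[2],::-1],(400,400),interpolation=cv2.INTER_CUBIC)
im=np.hstack([f(t,(425,165,505,245)),f(s,(145,95,225,175))]); cv2.imwrite("pics/a1.png",(255*(im/255.)**.5).astype(np.uint8))
E
```

```text
[ 566.6 -135.4  161.8] 11.2333 0.012272101062565913 59.65599596500397 [ 0.48  0.39 -1.63] [ 0.03 -0.02 -0.01] [-0.235  0.422  0.163  1.311  0.    -1.235]
2.5706174952821117
```

View pics/a1.png

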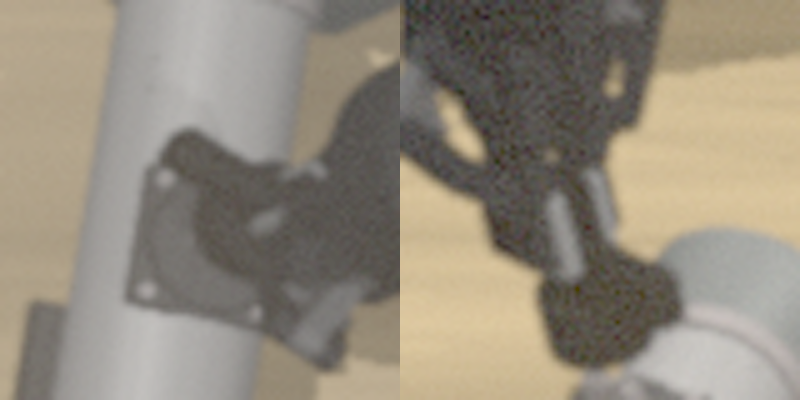

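The handle is held. In the scene crop the hub's underside is at about (605,335), with the tongue's tip just below at (610,380). In the top crop the bar's left end is at (180,150). I'll fit the handle in each view and compare it with the spindle in the same view.

```bash
cat > rel.py <<'E'
from fit import *
import pickle
def fit2(c,T,bb,z,yaw,x0,parts=HANDLE):
    f=lambda p:((render(c,parts,p[0],p[1],z,yaw,bb)-T)**2).sum()
    r=minimize(f,x0,method="Nelder-Mead",options=dict(initial_simplex=np.array([x0,[x0[0]+.006,x0[1]],[x0[0],x0[1]+.006]]),xatol=1e-5)); return r.x,r.fun
def soft(c,b,hi,lo): return np.clip((hi-c["image"][b[1]:b[3],b[0]:b[2]].astype(float).sum(2))/(hi-lo),0,1)
E
python3 - <<'E'
from rel import *
t,s,o=pickle.load(open("shot2.pkl","rb"))
bs=(165,151,208,168); bt=(453,186,475,222)
print(s["image"][bs[1]:bs[3]:3,bs[0]:bs[2]].astype(int).sum(2)[:, ::2])
print(t["image"][bt[1]:bt[3]:2,bt[0]:bt[2]].astype(int).sum(2))
z=o['eef_pos'][2]-.0077; q=o['tool_rot']; yaw=2*np.arctan2(q[1],q[0])-np.pi/2+2.4295-.8587
print(z,yaw)
for dz in(-.003,0,.003):
  for dy in (-.04,0,.04):
    print(dz,dy,"scene",[np.round(v,4) for v in fit2(s,soft(s,bs,220,100),bs,z+dz,yaw+dy,[.566,-.136])],"top",[np.round(v,4) for v in fit2(t,soft(t,bt,142,105),bt,z+dz,yaw+dy,[.566,-.136])])
E
```

```text
[[408 402 405 357 138  63  94 127  71  73  61  56  69  69  84  91  87 100
  223 297 304 314]
 [415 421 413 331  95  73  77  85  72  59  65  63  80  68  50  79  63  97
  203 300 318 324]
 [428 443 436 398 156  78  90  80  82  70  75  76  67  75  81  78  91  71
  178 393 425 433]
 [450 438 441 429 252  67  56  65  90  75  76  71  82  70  71 100 171 244
  335 337 336 348]
 [422 420 421 427 346 118  76  84  80  92  83  72  65  81  76 249 399 418
  447 456 457 463]
 [409 411 404 403 398 258 104  68  47  82  75  76  83 146 306 390 416 451
  453 471 476 470]]
[[314 325 331 347 350 369 368 365 375 379 373 365 350 351 353 356 354 347
  343 338 330 327]
 [316 328 334 344 356 371 364 375 380 378 373 357 351 343 337 350 348 351
  344 343 333 322]
 [319 331 337 351 365 364 350 322 278 245 244 259 303 328 326 326 341 344
  341 338 327 319]
 [325 335 342 351 335 268 178 116  90 100  88 103 130 182 236 275 313 341
  342 337 327 319]
 [328 338 342 312 238 139  96  96 106  95  94  90 101  99 101 124 171 235
  291 312 326 319]
 [330 335 310 235 131  96  84  99 105  94 106  98 101 101  89  76  88  99
  
[... 1526 characters left out ...]
)]
0 -0.04 scene [array([ 0.5631, -0.1352]), np.float64(15.1345)] top [array([ 0.5651, -0.1336]), np.float64(34.6496)]
0 0 scene [array([ 0.5629, -0.1349]), np.float64(20.1476)] top [array([ 0.5658, -0.1342]), np.float64(30.6325)]
0 0.04 scene [array([ 0.5629, -0.1351]), np.float64(24.6748)] top [array([ 0.5669, -0.1341]), np.float64(27.8611)]
0.003 -0.04 scene [array([ 0.5666, -0.1339]), np.float64(16.7182)] top [array([ 0.565 , -0.1326]), np.float64(36.2831)]
0.003 0 scene [array([ 0.5667, -0.1336]), np.float64(21.3563)] top [array([ 0.5655, -0.1332]), np.float64(31.1351)]
0.003 0.04 scene [array([ 0.5665, -0.1335]), np.float64(25.9399)] top [array([ 0.5665, -0.1333]), np.float64(28.7035)]
```

```bash
python3 - <<'E'
from rel import *
t,s,o=pickle.load(open("shot2.pkl","rb")); t0,s0=pickle.load(open("shot.pkl","rb"))
# tongue in scene, face-shaded
b=(180,170,200,184); G=s0["image"][b[1]:b[3],b[0]:b[2]].astype(float).sum(2)
F=[([(-1,1,0),(1,1,0),(1,1,1),(-1,1,1)],195),([(-1,-1,0),(-1,1,0),(-1,1,1),(-1,-1,1)],258),([(-1,-1,1),(-1,1,1),(1,1,1),(1,-1,1)],340)]
def ren(p,k=6):
    x,y,w=p; m=np.full(((b[3]-b[1])*k,(b[2]-b[0])*k),157,np.float32); R=np.array([[np.cos(w),-np.sin(w)],[np.sin(w),np.cos(w)]])
    for f,l in F:
        u=np.array([proj(s0,[*(R@[a*.012,c*.004]+[x,y]),.11+.018*h]) for a,c,h in f]); u=((u+.5-[b[0],b[1]])*k*16).round().astype(np.int32)
        cv2.fillConvexPoly(m,u,float(l),shift=4)
    return cv2.GaussianBlur(cv2.resize(m,None,fx=1/k,fy=1/k,interpolation=cv2.INTER_AREA),(0,0),.6)
W=np.ones_like(G); W[G>300]=0; W[:3,8:]=0   # ignore table / duct
f=lambda p:(W*(ren(p)-G)**2).sum()/1e3
for w0 in(-1.95,-1.85,-2.05):
  x0=[.566,-.136,w0]; r=minimize(f,x0,method="Nelder-Mead",options=dict(initial_simplex=np.array([x0,[.571,-.136,w0],[.566,-.13,w0],[.566,-.136,w0+.2]]))); print("scene tongue",r.x.round(4),round(r.fun,1))
bs=(165,151,208,168); bt=(453,186,476,222)
q=o['tool_rot']; yaw=2*np.arctan2(q[1],q[0])-np.pi/2+2.4295-.8587
for dy in(-.08,-.04,0,.04,.08):
  g=lambda p:sum(((render(c,HANDLE,*p[:3],yaw+dy,bb)-T)**2).sum() for c,T,bb in((s,soft(s,bs,220,100),bs),))
  x0=[.566,-.136,.154]; r=minimize(g,x0,method="Nelder-Mead",options=dict(initial_simplex=np.array([x0,[.571,-.136,.154],[.566,-.13,.154],[.566,-.136,.159]])))
  T=soft(t,bt,128,108); print(dy,"scene xyz",r.x.round(4),round(r.fun,1),"top",[np.round(v,4) for v in fit2(t,T,bt,.1541,yaw+dy,[.566,-.136])])
E
```

```text
scene tongue [ 0.5641 -0.1383 -1.9527] 41.9
scene tongue [ 0.5644 -0.1382 -1.9354] 41.8
scene tongue [ 0.564  -0.1383 -1.9483] 41.9
-0.08 scene xyz [ 0.564  -0.1348  0.1551] 10.9 top [array([ 0.5647, -0.1338]), np.float64(48.1837)]
-0.04 scene xyz [ 0.5651 -0.1344  0.1556] 16.0 top [array([ 0.5654, -0.1342]), np.float64(42.6915)]
0 scene xyz [ 0.5651 -0.1344  0.1558] 20.6 top [array([ 0.5659, -0.1343]), np.float64(37.8869)]
0.04 scene xyz [ 0.5651 -0.134   0.1558] 25.4 top [array([ 0.5668, -0.1346]), np.float64(34.5108)]
0.08 scene xyz [ 0.5631 -0.1352  0.154 ] 29.4 top [array([ 0.5678, -0.1348]), np.float64(34.5862)]
```

Yaw is firm: the tongue is at −1.95 in both views. Position is good to about 2 mm, and the flare takes up the rest, so I'll shift by the average and lower by feel.

>>> drive_tool --increments '[[[-0.8,-1.2,-4],[0,0,0],0],[[0,0,-4],[0,0,0],0],[[0,0,-4],[0,0,0],0],[[0,0,-4],[0,0,0],0],[[0,0,-4],[0,0,0],0],[[0,0,-2],[0,0,0],0],[[0,0,0],[0,0,0],0]]'

```text
clock: 11.82
eef_pos: [0.5653, -0.1374, 0.1386]
tool_rot: [-0.479, 0.878, 0.001, -0.001]
ft_force: [0.5, -0.4, -0.2]
grip_width: 0.0121
grasp_force: 59.7
```

>>> drive_tool --increments '[[[0,0,-1],[0,0,0],0],[[0,0,-0.5],[0,0,0],0],[[0,0,0],[0,0,0],0]]'

```text
clock: 12.07
eef_pos: [0.5659, -0.1375, 0.1381]
tool_rot: [-0.479, 0.878, -0.0, 0.0]
ft_force: [0.5, 0.7, -1.2]
grip_width: 0.0126
grasp_force: 59.7
```

>>> drive_tool --increments '[[[0,0,-1],[0,0,0],0],[[0,0,-0.5],[0,0,0],0],[[0,0,0],[0,0,0],0]]'

```text
clock: 12.32
eef_pos: [0.5658, -0.1375, 0.1365]
tool_rot: [-0.479, 0.878, 0.0, -0.0]
ft_force: [0.5, -0.8, -2.3]
grip_width: 0.0123
grasp_force: 59.7
```

```bash
cat > st.py <<'E'
from h import *
o=get_obs(); q=o['tool_rot']; print((o['eef_pos']*1e3).round(2),'bar',round((2*np.arctan2(q[1],q[0])-np.pi/2+2.4295-.8587+np.pi)%(2*np.pi)-np.pi,3),o['clock'],round(o['grip_width']*1e3,2),o['ft_force'].round(2),o['ft_torque'].round(3))
E
python3 st.py
```

```text
[ 565.75 -137.5   136.46] bar -2.143 12.3167 12.31 [ 0.49 -0.76 -2.34] [-0.011  0.004  0.024]
```

>>> drive_tool --increments '[[[0,0,-1],[0,0,0],0],[[0,0,-0.5],[0,0,0],0],[[0,0,0],[0,0,0],0]]'

```text
clock: 12.57
eef_pos: [0.5657, -0.1375, 0.1348]
tool_rot: [-0.479, 0.878, 0.0, -0.0]
ft_force: [0.6, -0.1, -1.6]
grip_width: 0.0122
grasp_force: 59.7
```

>>> drive_tool --increments '[[[0,0,-1],[0,0,0],0],[[0,0,0],[0,0,0],0],[[0,0,0],[0,0,0],0]]'

```text
clock: 12.82
eef_pos: [0.5657, -0.1375, 0.1339]
tool_rot: [-0.479, 0.878, 0.0, -0.0]
ft_force: [0.1, -0.7, -1.2]
grip_width: 0.0119
grasp_force: 59.7
```

```bash
python3 st.py
```

```text
[ 565.74 -137.48  133.92] bar -2.143 12.8167 11.89 [ 0.15 -0.68 -1.18] [ 0.007 -0.015  0.004]
```

>>> drive_tool --increments '[[[0,0,-1],[0,0,0],0],[[0,0,0],[0,0,0],0],[[0,0,0],[0,0,0],0]]'

```text
clock: 13.07
eef_pos: [0.5658, -0.1376, 0.133]
tool_rot: [-0.479, 0.878, -0.0, -0.0]
ft_force: [-0.1, -0.6, -1.2]
grip_width: 0.0127
grasp_force: 59.7
```

>>> drive_tool --increments '[[[0,0,-1],[0,0,0],0],[[0,0,0],[0,0,0],0],[[0,0,0],[0,0,0],0]]'

```text
clock: 13.32
eef_pos: [0.5659, -0.1376, 0.1324]
tool_rot: [-0.479, 0.878, -0.0, 0.0]
ft_force: [-1.1, -0.5, 0.7]
grip_width: 0.0119
grasp_force: 60.0
```

```bash
python3 st.py
```

```text
[ 565.94 -137.64  132.43] bar -2.143 13.3167 11.88 [-1.09 -0.5   0.66] [-0.155  0.167  0.016]
```

There's light contact about 3 mm deep, with a sideways push towards (−x, −y), which is the flare. I'll shift that way and go on down.

>>> drive_tool --increments '[[[-0.5,-0.5,0],[0,0,0],0],[[0,0,0],[0,0,0],0],[[0,0,0],[0,0,0],0]]'

```text
clock: 13.57
eef_pos: [0.5656, -0.1379, 0.1322]
tool_rot: [-0.479, 0.878, -0.0, 0.0]
ft_force: [0.8, 1.1, 1.7]
grip_width: 0.0122
grasp_force: 59.9
```

```bash
python3 st.py
```

```text
[ 565.61 -137.93  132.22] bar -2.143 13.5667 12.22 [0.77 1.07 1.71] [ 0.086 -0.087 -0.003]
```

>>> drive_tool --increments '[[[0,0,-1],[0,0,0],0],[[0,0,0],[0,0,0],0],[[0,0,0],[0,0,0],0]]'

```text
clock: 13.82
eef_pos: [0.5647, -0.1381, 0.1304]
tool_rot: [-0.479, 0.878, 0.0, -0.001]
ft_force: [-0.6, 0.1, -1.9]
grip_width: 0.0121
grasp_force: 59.7
```

```bash
python3 st.py
```

```text
[ 564.74 -138.1   130.39] bar -2.143 13.8167 12.05 [-0.6   0.08 -1.93] [-0.184  0.036  0.02 ]
```

>>> drive_tool --increments '[[[0,0,-0.7],[0,0,0],0],[[0,0,0],[0,0,0],0],[[0,0,0],[0,0,0],0]]'

```text
clock: 14.07
eef_pos: [0.5648, -0.1381, 0.1298]
tool_rot: [-0.479, 0.878, 0.0, -0.001]
ft_force: [-1.2, -0.4, -1.2]
grip_width: 0.012
grasp_force: 59.7
```

```bash
python3 st.py
```

```text
[ 564.83 -138.07  129.8 ] bar -2.143 14.0667 12.04 [-1.2  -0.42 -1.22] [-0.211  0.14  -0.022]
```

>>> drive_tool --increments '[[[0,0,-0.7],[0,0,0],0],[[0,0,0],[0,0,0],0],[[0,0,0],[0,0,0],0]]'

```text
clock: 14.32
eef_pos: [0.565, -0.1381, 0.1297]
tool_rot: [-0.479, 0.878, 0.0, -0.0]
ft_force: [-2.0, -0.3, 0.7]
grip_width: 0.0123
grasp_force: 59.9
```

```bash
python3 st.py
```

```text
[ 564.97 -138.1   129.66] bar -2.143 14.3167 12.3 [-2.04 -0.26  0.65] [-0.248  0.459 -0.02 ]
```

>>> drive_tool --increments '[[[-0.6,-0.4,0],[0,0,0],0],[[0,0,0],[0,0,0],0],[[0,0,0],[0,0,0],0]]'

```text
clock: 14.57
eef_pos: [0.5648, -0.1382, 0.1297]
tool_rot: [-0.479, 0.878, 0.0, 0.0]
ft_force: [-0.0, -0.8, 0.1]
grip_width: 0.0121
grasp_force: 59.8
```

```bash
python3 st.py
```

```text
[ 564.8  -138.24  129.66] bar -2.143 14.5667 12.11 [-0.05 -0.84  0.12] [-0.067  0.173 -0.048]
```

>>> drive_tool --increments '[[[-0.6,-0.4,0],[0,0,0],0],[[0,0,0],[0,0,0],0],[[0,0,0],[0,0,0],0]]'

```text
clock: 14.82
eef_pos: [0.5645, -0.1386, 0.1297]
tool_rot: [-0.479, 0.878, -0.0, 0.0]
ft_force: [1.8, 0.4, -0.8]
grip_width: 0.012
grasp_force: 59.8
```

```bash
python3 st.py
```

```text
[ 564.45 -138.59  129.67] bar -2.143 14.8167 12.02 [ 1.82  0.38 -0.84] [ 0.116 -0.134 -0.061]
```

>>> drive_tool --increments '[[[0.3,0.2,-0.6],[0,0,0],0],[[0,0,0],[0,0,1],0],[[0,0,0],[0,0,1],0],[[0,0,0],[0,0,1],0],[[0,0,0],[0,0,1],0],[[0,0,0],[0,0,0],0]]'

```text
clock: 15.32
eef_pos: [0.5649, -0.1386, 0.1295]
tool_rot: [-0.509, 0.86, -0.0, 0.001]
ft_force: [0.0, -0.0, 4.1]
grip_width: 0.0122
grasp_force: 60.3
```

```bash
python3 st.py
```

```text
[ 564.9  -138.61  129.5 ] bar -2.072 15.3167 12.24 [ 0.02 -0.04  4.13] [ 0.193  0.021 -0.002]
```

>>> drive_tool --increments '[[[0,0,0],[0,0,1],0],[[0,0,0],[0,0,1],0],[[0,0,0],[0,0,1],0],[[0,0,0],[0,0,0],0]]'

```text
clock: 15.65
eef_pos: [0.5649, -0.1386, 0.1295]
tool_rot: [-0.532, 0.847, -0.0, 0.0]
ft_force: [-0.2, 1.2, 5.9]
grip_width: 0.0119
grasp_force: 60.5
```

```bash
python3 st.py
```

```text
[ 564.87 -138.62  129.47] bar -2.02 15.65 11.94 [-0.16  1.21  5.85] [ 0.227 -0.076 -0.073]
```

>>> drive_tool --increments '[[[0,0.2,0],[0,0,1],0],[[0,0,0],[0,0,1],0],[[0,0,0],[0,0,1],0],[[0,0,0],[0,0,0],0]]'

```text
clock: 15.98
eef_pos: [0.5647, -0.1385, 0.1294]
tool_rot: [-0.554, 0.833, -0.0, 0.0]
ft_force: [0.1, 0.7, 5.6]
grip_width: 0.0123
grasp_force: 60.5
```

```bash
python3 st.py
```

```text
[ 564.72 -138.48  129.4 ] bar -1.967 15.9833 12.27 [0.11 0.73 5.63] [ 0.102 -0.043 -0.005]
```

>>> drive_tool --increments '[[[0,0,0],[0,0,1],0],[[0,0,0],[0,0,1],0],[[0,0,0],[0,0,0],0]]'

```text
clock: 16.23
eef_pos: [0.5646, -0.1384, 0.1293]
tool_rot: [-0.568, 0.823, -0.0, 0.0]
ft_force: [0.2, 0.9, 5.4]
grip_width: 0.0123
grasp_force: 60.5
```

```bash
python3 st.py
```

```text
[ 564.61 -138.44  129.34] bar -1.932 16.2333 12.31 [0.17 0.91 5.4 ] [ 0.118  0.023 -0.078]
```

>>> drive_tool --increments '[[[0,0.2,0],[0,0,1],0],[[0,0,0],[0,0,1],0],[[0,0,0],[0,0,0],0]]'

```text
clock: 16.48
eef_pos: [0.5644, -0.1382, 0.1292]
tool_rot: [-0.583, 0.813, -0.0, 0.0]
ft_force: [-0.2, 1.0, 5.4]
grip_width: 0.0122
grasp_force: 60.5
```

```bash
python3 st.py
```

```text
[ 564.44 -138.24  129.2 ] bar -1.898 16.4833 12.24 [-0.24  0.99  5.42] [ 0.091  0.071 -0.016]
```

>>> drive_tool --increments '[[[0,0,0],[0,0,1],0],[[0,0,0],[0,0,1],0],[[0,0,0],[0,0,0],0]]'

```text
clock: 16.73
eef_pos: [0.5642, -0.1381, 0.1291]
tool_rot: [-0.597, 0.803, 0.0, -0.0]
ft_force: [0.2, 0.8, 4.8]
grip_width: 0.0123
grasp_force: 60.4
```

```bash
python3 st.py
```

```text
[ 564.21 -138.13  129.06] bar -1.863 16.7333 12.3 [0.17 0.82 4.75] [ 0.166  0.11  -0.016]
```

>>> drive_tool --increments '[[[0,0,0],[0,0,1],0],[[0,0,0],[0,0,1],0],[[0,0,0],[0,0,0],0]]'

```text
clock: 16.98
eef_pos: [0.5641, -0.1379, 0.1291]
tool_rot: [-0.611, 0.792, 0.0, -0.0]
ft_force: [-0.4, 1.3, 6.2]
grip_width: 0.0118
grasp_force: 60.5
```

```bash
python3 st.py
```

```text
[ 564.08 -137.9   129.05] bar -1.828 16.9833 11.79 [-0.37  1.3   6.23] [0.361 0.225 0.003]
```

It hasn't dropped and has passed the tongue's angle, so it is probably off-centre across the tongue, where there is more play. I'll unload, turn back to −1.95, and find the recess walls on each side.

>>> drive_tool --increments '[[[0,0,1.0],[0,0,-2],0],[[0,0,0],[0,0,-2],0],[[0,0,0],[0,0,-3],0],[[0,0,0],[0,0,0],0],[[0,0,0],[0,0,0],0]]'

```text
clock: 17.4
eef_pos: [0.5634, -0.1381, 0.1287]
tool_rot: [-0.561, 0.828, 0.001, -0.001]
ft_force: [0.5, 1.1, -1.4]
grip_width: 0.0124
grasp_force: 59.6
```

```bash
cat >> st.py <<'E'
u=np.array([-.37,-.93]); v=np.array([.93,-.37]); T=o['ft_torque']; L=np.array([-T[1],T[0]])/.2; p=o['eef_pos'][:2]*1e3-[564.6,-138.4]
print('  pos u,v',(p@u).round(2),(p@v).round(2),'lat F(torque) u,v',(L@u).round(2),(L@v).round(2),'F u,v',(o['ft_force'][:2]@u).round(2),(o['ft_force'][:2]@v).round(2))
E
python3 st.py
```

```text
[ 563.39 -138.11  128.7 ] bar -1.95 17.4 12.4 [ 0.51  1.08 -1.38] [-0.038 -0.001  0.017]
  pos u,v 0.18 -1.23 lat F(torque) u,v 0.17 0.08 F u,v -1.2 0.08
```

>>> drive_tool --increments '[[[0.7,-0.3,0],[0,0,0],0],[[0,0,0],[0,0,0],0],[[0,0,0],[0,0,0],0]]'

```text
clock: 17.65
eef_pos: [0.5641, -0.1383, 0.1292]
tool_rot: [-0.561, 0.828, 0.001, -0.001]
ft_force: [-1.4, 0.1, -2.6]
grip_width: 0.0123
grasp_force: 59.5
```

```bash
python3 st.py
```

```text
[ 564.12 -138.32  129.16] bar -1.951 17.65 12.32 [-1.44  0.07 -2.58] [0.11  0.363 0.027]
  pos u,v 0.1 -0.48 lat F(torque) u,v 0.16 -1.89 F u,v 0.46 -1.37
```

>>> drive_tool --increments '[[[0.7,-0.3,0],[0,0,0],0],[[0,0,0],[0,0,0],0],[[0,0,0],[0,0,0],0]]'

```text
clock: 17.9
eef_pos: [0.5645, -0.1384, 0.1293]
tool_rot: [-0.561, 0.828, 0.001, -0.001]
ft_force: [-3.9, 1.7, -2.2]
grip_width: 0.0121
grasp_force: 59.4
```

```bash
python3 st.py
```

```text
[ 564.5  -138.42  129.27] bar -1.951 17.9 12.06 [-3.94  1.74 -2.21] [0.296 0.916 0.012]
  pos u,v 0.06 -0.08 lat F(torque) u,v 0.32 -4.81 F u,v -0.16 -4.31
```

>>> drive_tool --increments '[[[-1.4,0.6,0],[0,0,0],0],[[0,0,0],[0,0,0],0],[[0,0,-0.7],[0,0,0],0],[[0,0,0],[0,0,0],0]]'

```text
clock: 18.23
eef_pos: [0.5653, -0.1387, 0.13]
tool_rot: [-0.561, 0.828, -0.001, 0.001]
ft_force: [0.1, -0.4, -0.1]
grip_width: 0.012
grasp_force: 59.7
```

```bash
python3 st.py
```

```text
[ 565.26 -138.73  129.96] bar -1.951 18.2333 12.01 [ 0.08 -0.44 -0.13] [-0.193  0.212 -0.006]
  pos u,v 0.06 0.73 lat F(torque) u,v 1.29 -0.63 F u,v 0.38 0.24
```

>>> drive_tool --increments '[[[0,0,-0.7],[0,0,0],0],[[0,0,0],[0,0,0],0],[[0,0,0],[0,0,0],0]]'

```text
clock: 18.48
eef_pos: [0.5653, -0.1387, 0.1296]
tool_rot: [-0.561, 0.828, -0.001, 0.001]
ft_force: [-0.2, -0.6, 3.1]
grip_width: 0.0123
grasp_force: 60.2
```

```bash
python3 st.py
```

```text
[ 565.28 -138.68  129.59] bar -1.951 18.4833 12.3 [-0.2  -0.6   3.09] [-0.316  0.187 -0.021]
  pos u,v 0.01 0.73 lat F(torque) u,v 1.81 -0.29 F u,v 0.63 0.04
```

>>> drive_tool --increments '[[[0,0,0],[0,0,0],0]]'

```text
clock: 18.57
eef_pos: [0.5653, -0.1386, 0.1296]
tool_rot: [-0.561, 0.828, -0.001, 0.001]
ft_force: [-0.8, -1.7, 4.1]
grip_width: 0.0119
grasp_force: 60.3
```

```bash
python3 st.py
```

```text
[ 565.25 -138.65  129.58] bar -1.951 18.5667 11.94 [-0.76 -1.71  4.1 ] [-0.37   0.234 -0.004]
  pos u,v -0.01 0.7 lat F(torque) u,v 2.16 -0.4 F u,v 1.88 -0.07
```

>>> drive_tool --increments '[[[0,0,0],[0,0,0],0]]'

```text
clock: 18.65
eef_pos: [0.5652, -0.1386, 0.1296]
tool_rot: [-0.561, 0.828, -0.001, 0.001]
ft_force: [0.3, -1.4, 5.6]
grip_width: 0.0123
grasp_force: 60.4
```

```bash
python3 st.py
```

```text
[ 565.24 -138.62  129.55] bar -1.951 18.65 12.29 [ 0.26 -1.4   5.64] [-0.385  0.161  0.012]
  pos u,v -0.03 0.68 lat F(torque) u,v 2.09 -0.04 F u,v 1.2 0.76
```

>>> drive_tool --increments '[[[-1,0.4,0],[0,0,0],0]]'

```text
clock: 18.73
eef_pos: [0.5649, -0.1385, 0.1296]
tool_rot: [-0.561, 0.828, -0.002, 0.001]
ft_force: [2.3, -2.7, 3.4]
grip_width: 0.0122
grasp_force: 60.2
```

```bash
python3 st.py
```

```text
[ 564.95 -138.48  129.61] bar -1.951 18.7333 12.2 [ 2.33 -2.68  3.42] [-0.708 -0.57   0.016]
  pos u,v -0.05 0.36 lat F(torque) u,v 2.24 3.96 F u,v 1.63 3.16
```

>>> drive_tool --increments '[[[0,0,0],[0,0,0],0]]'

```text
clock: 18.82
eef_pos: [0.5647, -0.1383, 0.1295]
tool_rot: [-0.561, 0.828, -0.001, 0.001]
ft_force: [1.4, -2.5, 4.5]
grip_width: 0.0125
grasp_force: 60.4
```

```bash
python3 st.py
```

```text
[ 564.68 -138.3   129.49] bar -1.951 18.8167 12.5 [ 1.36 -2.5   4.51] [-0.527 -0.307 -0.034]
  pos u,v -0.12 0.04 lat F(torque) u,v 1.88 2.4 F u,v 1.82 2.19
```

>>> drive_tool --increments '[[[0,0,0],[0,0,0],0]]'

```text
clock: 18.9
eef_pos: [0.5647, -0.1383, 0.1295]
tool_rot: [-0.561, 0.828, -0.001, 0.001]
ft_force: [1.7, -2.3, 5.9]
grip_width: 0.0127
grasp_force: 60.5
```

```bash
python3 st.py
```

```text
[ 564.66 -138.27  129.46] bar -1.951 18.9 12.73 [ 1.67 -2.35  5.88] [-0.653 -0.468 -0.023]
  pos u,v -0.14 0.0 lat F(torque) u,v 2.17 3.39 F u,v 1.57 2.42
```

>>> drive_tool --increments '[[[0,0,0.8],[0,0,0],0],[[0,0,0],[0,0,0],0],[[0,0,0],[0,0,0],0],[[0,0,0],[0,0,0],0],[[0,0,0],[0,0,0],0],[[0,0,0],[0,0,0],0]]'

```text
clock: 19.4
eef_pos: [0.5624, -0.1375, 0.1284]
tool_rot: [-0.561, 0.828, 0.001, -0.001]
ft_force: [-0.3, -0.7, -0.5]
grip_width: 0.012
grasp_force: 59.6
```

```bash
python3 st.py
```

```text
[ 562.38 -137.45  128.41] bar -1.951 19.4 11.97 [-0.25 -0.72 -0.51] [-0.272  0.145 -0.011]
  pos u,v -0.06 -2.41 lat F(torque) u,v 1.54 -0.17 F u,v 0.76 0.03
```

>>> drive_tool --increments '[[[0,0,0],[0,0,0],0],[[0,0,0],[0,0,0],0],[[0,0,0],[0,0,0],0]]'

```text
clock: 19.65
eef_pos: [0.5631, -0.1377, 0.1291]
tool_rot: [-0.561, 0.828, 0.0, -0.0]
ft_force: [-1.4, -0.3, -1.7]
grip_width: 0.0123
grasp_force: 59.6
```

```bash
python3 st.py
```

```text
[ 563.07 -137.7   129.08] bar -1.951 19.65 12.26 [-1.44 -0.26 -1.74] [-0.214  0.155 -0.027]
  pos u,v -0.09 -1.69 lat F(torque) u,v 1.28 -0.33 F u,v 0.77 -1.25
```

While unloaded it slid to v≈−1.7 and sat lower than the ceiling contact, so the slot is probably right there. I'll press down from here.

>>> drive_tool --increments '[[[0,0,-0.7],[0,0,0],0],[[0,0,-0.7],[0,0,0],0],[[0,0,0],[0,0,0],0],[[0,0,0],[0,0,0],0]]'

```text
clock: 19.98
eef_pos: [0.5635, -0.1379, 0.1281]
tool_rot: [-0.561, 0.828, -0.0, 0.0]
ft_force: [-0.9, -1.5, -0.7]
grip_width: 0.012
grasp_force: 59.7
```

```bash
python3 st.py
```

```text
[ 563.47 -137.88  128.1 ] bar -1.951 19.9833 11.99 [-0.89 -1.54 -0.73] [-0.22   0.152  0.034]
  pos u,v -0.06 -1.24 lat F(torque) u,v 1.3 -0.3 F u,v 1.76 -0.26
```

>>> drive_tool --increments '[[[0,0,-0.7],[0,0,0],0],[[0,0,0],[0,0,0],0],[[0,0,0],[0,0,0],0]]'

```text
clock: 20.23
eef_pos: [0.5635, -0.1379, 0.1274]
tool_rot: [-0.561, 0.828, -0.0, 0.0]
ft_force: [-0.2, -1.5, -0.5]
grip_width: 0.0123
grasp_force: 59.7
```

```bash
python3 st.py
```

```text
[ 563.47 -137.91  127.37] bar -1.951 20.2333 12.3 [-0.23 -1.53 -0.46] [-0.287  0.054 -0.037]
  pos u,v -0.04 -1.23 lat F(torque) u,v 1.44 0.28 F u,v 1.51 0.35
```

It's in the slot, at z 127.4 with no vertical load. I'll ease down to home.

>>> drive_tool --increments '[[[-0.1,-0.3,-1],[0,0,0],0],[[0,0,-1],[0,0,0],0],[[0,0,0],[0,0,0],0],[[0,0,0],[0,0,0],0]]'

```text
clock: 20.57
eef_pos: [0.5632, -0.1379, 0.125]
tool_rot: [-0.561, 0.828, 0.0, -0.0]
ft_force: [0.1, -0.1, -2.1]
grip_width: 0.0118
grasp_force: 59.6
```

```bash
python3 st.py
```

```text
[ 563.18 -137.9   125.05] bar -1.951 20.5667 11.8 [ 0.14 -0.08 -2.1 ] [-0.116 -0.001  0.003]
  pos u,v 0.07 -1.51 lat F(torque) u,v 0.54 0.22 F u,v 0.02 0.16
```

>>> drive_tool --increments '[[[0,0,-1],[0,0,0],0],[[0,0,-1],[0,0,0],0],[[0,0,0],[0,0,0],0],[[0,0,0],[0,0,0],0]]'

```text
clock: 20.9
eef_pos: [0.5632, -0.1379, 0.1231]
tool_rot: [-0.561, 0.828, 0.0, -0.0]
ft_force: [-0.7, -0.2, -2.5]
grip_width: 0.0121
grasp_force: 59.7
```

```bash
python3 st.py
```

```text
[ 563.2  -137.92  123.14] bar -1.951 20.9 12.1 [-0.72 -0.16 -2.52] [-0.027  0.015 -0.05 ]
  pos u,v 0.07 -1.48 lat F(torque) u,v 0.15 -0.02 F u,v 0.41 -0.62
```

Free of force and going in. I'll continue down to the boss face.

>>> drive_tool --increments '[[[0,0,-1],[0,0,0],0],[[0,0,-1],[0,0,0],0],[[0,0,-1],[0,0,0],0],[[0,0,0],[0,0,0],0],[[0,0,0],[0,0,0],0]]'

```text
clock: 21.32
eef_pos: [0.5632, -0.138, 0.1202]
tool_rot: [-0.561, 0.828, 0.0, -0.0]
ft_force: [-0.2, -0.1, -1.5]
grip_width: 0.0125
grasp_force: 59.6
```

```bash
python3 st.py
```

```text
[ 563.22 -138.02  120.17] bar -1.951 21.3167 12.47 [-0.22 -0.05 -1.49] [-0.014  0.018 -0.006]
  pos u,v 0.15 -1.42 lat F(torque) u,v 0.1 -0.06 F u,v 0.13 -0.18
```

>>> drive_tool --increments '[[[0,0,-1],[0,0,0],0],[[0,0,-0.7],[0,0,0],0],[[0,0,0],[0,0,0],0],[[0,0,0],[0,0,0],0]]'

```text
clock: 21.65
eef_pos: [0.5633, -0.138, 0.1185]
tool_rot: [-0.561, 0.828, 0.0, -0.0]
ft_force: [-0.4, -0.9, -0.9]
grip_width: 0.012
grasp_force: 59.7
```

```bash
python3 st.py
```

```text
[ 563.27 -138.04  118.52] bar -1.951 21.65 11.99 [-0.37 -0.89 -0.9 ] [ 0.004 -0.005  0.012]
  pos u,v 0.16 -1.37 lat F(torque) u,v -0.03 0.02 F u,v 0.96 -0.01
```

>>> drive_tool --increments '[[[0,0,-0.7],[0,0,0],0],[[0,0,-0.5],[0,0,0],0],[[0,0,0],[0,0,0],0],[[0,0,0],[0,0,0],0]]'

```text
clock: 21.98
eef_pos: [0.5635, -0.1382, 0.1178]
tool_rot: [-0.561, 0.828, -0.0, 0.0]
ft_force: [-0.5, -0.5, 1.0]
grip_width: 0.012
grasp_force: 59.9
```

```bash
python3 st.py
```

```text
[ 563.52 -138.16  117.79] bar -1.951 21.9833 11.99 [-0.49 -0.52  0.98] [ 0.03   0.075 -0.008]
  pos u,v 0.18 -1.09 lat F(torque) u,v 0.0 -0.4 F u,v 0.66 -0.27
```

>>> drive_tool --increments '[[[0,0,-0.5],[0,0,0],0],[[0,0,0],[0,0,0],0],[[0,0,0],[0,0,0],0],[[0,0,0],[0,0,0],0]]'

```text
clock: 22.32
eef_pos: [0.5636, -0.1382, 0.1177]
tool_rot: [-0.561, 0.828, -0.0, 0.0]
ft_force: [-0.8, -0.2, 4.9]
grip_width: 0.0123
grasp_force: 60.5
```

```bash
python3 st.py
```

```text
[ 563.65 -138.21  117.67] bar -1.951 22.3167 12.32 [-0.82 -0.15  4.93] [0.096 0.319 0.047]
  pos u,v 0.17 -0.96 lat F(torque) u,v 0.14 -1.66 F u,v 0.45 -0.7
```

Fully home: underside at 110 mm, with a firm stop. I'll ease the load, then turn clockwise in steps while watching the side forces.

>>> drive_tool --increments '[[[-0.2,0.1,0.5],[0,0,0],0],[[0,0,0],[0,0,-2],0],[[0,0,0],[0,0,-2],0],[[0,0,0],[0,0,-2],0],[[0,0,0],[0,0,-2],0],[[0,0,0],[0,0,-2],0],[[0,0,0],[0,0,0],0],[[0,0,0],[0,0,0],0]]'

```text
clock: 22.98
eef_pos: [0.563, -0.1383, 0.1177]
tool_rot: [-0.487, 0.874, -0.0, -0.0]
ft_force: [-1.2, -0.9, 5.9]
grip_width: 0.0123
grasp_force: 60.4
```

```bash
python3 - <<'E'
s=open('st.py').read().split('u=np')[0]+"""T=o['ft_torque']; print('  latF xy',(np.array([-T[1],T[0]])/.2).round(2))
"""
open('st.py','w').write(s)
E
python3 st.py
```

```text
[ 562.96 -138.35  117.7 ] bar -2.125 22.9833 12.27 [-1.22 -0.9   5.89] [-0.192  0.443  0.091]
  latF xy [-2.22 -0.96]
```

>>> drive_tool --increments '[[[0,0,0],[0,0,-2],0],[[0,0,0],[0,0,-2],0],[[0,0,0],[0,0,-2],0],[[0,0,0],[0,0,-2],0],[[0,0,0],[0,0,-2],0],[[0,0,0],[0,0,0],0],[[0,0,0],[0,0,0],0]]'

```text
clock: 23.57
eef_pos: [0.5628, -0.1381, 0.1177]
tool_rot: [-0.409, 0.913, -0.0, -0.0]
ft_force: [-2.9, -1.6, 6.1]
grip_width: 0.0123
grasp_force: 60.5
```

```bash
python3 st.py
```

```text
[ 562.8  -138.13  117.69] bar -2.3 23.5667 12.31 [-2.91 -1.61  6.11] [-0.121  0.539  0.069]
  latF xy [-2.7 -0.6]
```

>>> drive_tool --increments '[[[-0.4,-0.1,0.4],[0,0,-2],0],[[0,0,0],[0,0,-2],0],[[0,0,0],[0,0,-2],0],[[0,0,0],[0,0,-2],0],[[0,0,0],[0,0,-2],0],[[0,0,0],[0,0,0],0],[[0,0,0],[0,0,0],0]]'

```text
clock: 24.15
eef_pos: [0.5626, -0.1379, 0.1177]
tool_rot: [-0.328, 0.945, 0.0, -0.0]
ft_force: [-1.1, 0.6, 4.0]
grip_width: 0.012
grasp_force: 60.3
```

```bash
python3 st.py
```

```text
[ 562.57 -137.92  117.7 ] bar -2.473 24.15 12.03 [-1.1   0.59  3.99] [0.037 0.304 0.104]
  latF xy [-1.52  0.18]
```

>>> drive_tool --increments '[[[-0.2,0,0.2],[0,0,-2],0],[[0,0,0],[0,0,-2],0],[[0,0,0],[0,0,-2],0],[[0,0,0],[0,0,-2],0],[[0,0,0],[0,0,-2],0],[[0,0,0],[0,0,0],0],[[0,0,0],[0,0,0],0]]'

```text
clock: 24.73
eef_pos: [0.5624, -0.1377, 0.1177]
tool_rot: [-0.244, 0.97, 0.0, -0.0]
ft_force: [-0.2, 1.2, 2.0]
grip_width: 0.0121
grasp_force: 60.1
```

```bash
python3 st.py
```

```text
[ 562.41 -137.72  117.69] bar -2.648 24.7333 12.15 [-0.19  1.24  1.95] [0.293 0.181 0.064]
  latF xy [-0.9   1.47]
```

>>> drive_tool --increments '[[[-0.1,0.3,0],[0,0,-2],0],[[0,0,0],[0,0,-2],0],[[0,0,0],[0,0,-2],0],[[0,0,0],[0,0,-2],0],[[0,0,0],[0,0,-2],0],[[0,0,0],[0,0,0],0],[[0,0,0],[0,0,0],0]]'

```text
clock: 25.32
eef_pos: [0.5623, -0.1375, 0.1177]
tool_rot: [-0.159, 0.987, 0.0, -0.0]
ft_force: [-0.1, 0.8, 1.4]
grip_width: 0.0116
grasp_force: 60.0
```

```bash
python3 st.py
```

```text
[ 562.33 -137.45  117.74] bar -2.822 25.3167 11.61 [-0.09  0.82  1.45] [0.349 0.135 0.056]
  latF xy [-0.67  1.74]
```

>>> drive_tool --increments '[[[-0.1,0.3,0],[0,0,-2],0],[[0,0,0],[0,0,-2],0],[[0,0,0],[0,0,-2],0],[[0,0,0],[0,0,-2],0],[[0,0,0],[0,0,-2],0],[[0,0,0],[0,0,0],0],[[0,0,0],[0,0,0],0]]'

```text
clock: 25.9
eef_pos: [0.5623, -0.1372, 0.1177]
tool_rot: [-0.072, 0.997, 0.0, -0.0]
ft_force: [-0.1, 1.6, 0.1]
grip_width: 0.0121
grasp_force: 59.9
```

```bash
python3 st.py
```

```text
[ 562.26 -137.16  117.71] bar -2.997 25.9 12.12 [-0.06  1.64  0.09] [ 0.441 -0.017  0.085]
  latF xy [0.09 2.21]
```

>>> drive_tool --increments '[[[0,0.3,0],[0,0,-2],0],[[0,0,0],[0,0,-2],0],[[0,0,0],[0,0,-2],0],[[0,0,0],[0,0,-2],0],[[0,0,0],[0,0,-2],0],[[0,0,0],[0,0,0],0],[[0,0,0],[0,0,0],0]]'

```text
clock: 26.48
eef_pos: [0.5623, -0.1369, 0.1177]
tool_rot: [0.015, 1.0, 0.0, -0.0]
ft_force: [0.5, 2.0, -0.9]
grip_width: 0.0119
grasp_force: 59.8
```

```bash
python3 st.py
```

```text
[ 562.28 -136.91  117.72] bar 3.112 26.4833 11.89 [ 0.51  1.97 -0.87] [ 0.42  -0.086  0.103]
  latF xy [0.43 2.1 ]
```

>>> drive_tool --increments '[[[0.1,0.3,0],[0,0,-2],0],[[0,0,0],[0,0,-2],0],[[0,0,0],[0,0,-2],0],[[0,0,0],[0,0,-2],0],[[0,0,0],[0,0,-1.5],0],[[0,0,0],[0,0,0],0],[[0,0,0],[0,0,0],0]]'

```text
clock: 27.07
eef_pos: [0.5624, -0.1367, 0.1177]
tool_rot: [0.098, 0.995, 0.0, -0.0]
ft_force: [1.2, 0.9, -1.1]
grip_width: 0.0121
grasp_force: 59.7
```

```bash
python3 st.py; python3 - <<'E'
from fit import *
import pickle
t=camera("top"); s=camera("scene"); o=get_obs(); pickle.dump((t,s,o),open("shot3.pkl","wb"))
f=lambda c,b:cv2.resize(c["image"][b[1]:b[3],b[0]:b[2],::-1],(400,400),interpolation=cv2.INTER_CUBIC)
im=np.hstack([f(t,(425,165,505,245)),f(s,(145,120,225,200))]); cv2.imwrite("pics/e1.png",(255*(im/255.)**.5).astype(np.uint8))
E
```

```text
[ 562.35 -136.67  117.73] bar 2.946 27.0667 12.08 [ 1.22  0.89 -1.12] [ 0.492 -0.096  0.1  ]
  latF xy [0.48 2.46]
```

View pics/e1.png

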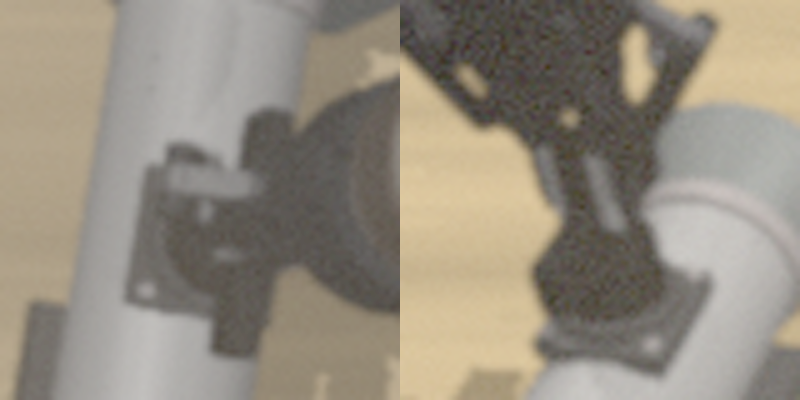

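The handle sits flat on its boss. In the top crop the bar runs from (268,115) to (235,350), close to the duct's direction. I'll measure both precisely.

```bash
python3 - <<'E'
from rel import *
t0,s0=pickle.load(open("shot.pkl","rb")); t,s,o=pickle.load(open("shot3.pkl","rb"))
# bar ends in top view
BAR=[box(-.048,.048,-.007,.007,.026,.05)]
reg=[(468,183,490,196),(462,222,484,240)]
Ts=[soft(t,b,200,95) for b in reg]
Ws=[np.ones_like(T) for T in Ts]; Ws[0][:,12:]*=1
print(t["image"][183:196:2,468:490].astype(int).sum(2)); print(t["image"][222:240:2,462:484].astype(int).sum(2))
def g(p,W=None): return sum(((render(t,BAR,p[0],p[1],.11,p[2],b)-T)**2)[:, :].sum() for T,b in zip(Ts,reg))
for w in(2.90,2.98):
  x0=[.565,-.136,w]; r=minimize(g,x0,method="Nelder-Mead",options=dict(initial_simplex=np.array([x0,[.57,-.136,w],[.565,-.13,w],[.565,-.136,w+.1]]))); print("bar top",r.x.round(4),round(r.fun,2))
# duct edges in both views via gradient peak
def edge_row(im,r,c0,c1,sgn):
    row=cv2.GaussianBlur(im[r-1:r+2].mean(0)[None],(0,0),1.)[0]; d=np.gradient(row)*sgn; i=c0+np.argmax(d[c0:c1]); 
    return i+.5*(d[i-1]-d[i+1])/(d[i-1]-2*d[i]+d[i+1]) if 0<i<639 else i
im=t0["image"].astype(float).sum(2); b=t0["image"].astype(float); sat=b[:,:,0]-b[:,:,2]   # wood is warm, metal grey
L=[(edge_row(sat,r,430,455,-1),r) for r in range(168,222,3)]; R=[(edge_row(sat,r,470,500,1),r) for r in list(range(168,198,3))+list(range(232,254,3))]
print("L",np.round([l[0] for l in L],1)); print("R",np.round([l[0] for l in R],1))
cam=np.linalg.inv(t0["view"])[:3,3]
def pred(p,pts,sg):
    a=p[1]; d=np.array([np.cos(a),np.sin(a),0]); n=np.array([-np.sin(a),np.cos(a),0]); o_=np.array([.566,-.136,.055])+n*p[0]; e=[]
    v=cam-o_; v-=d*(v@d); D=np.linalg.norm(v); v/=D; th=np.arccos(p[2]/D); m=np.cross(d,v); q=o_+p[2]*(np.cos(th)*v+sg*np.sin(th)*m)
    A,B=proj(t0,q-.1*d),proj(t0,q+.1*d); T=(B-A)/np.linalg.norm(B-A); return np.array([np.cross(T,np.array(u)-A) for u in pts])
from scipy.optimize import least_squares
for nm,res in(("both",lambda p:np.r_[pred(p,L,-1),pred(p,R,1)]),("flip",lambda p:np.r_[pred(p,L,1),pred(p,R,-1)])):
    r=least_squares(res,[0,2.946,.04],loss="soft_l1",f_scale=.3); print(nm,r.x.round(4),round(r.cost,3),res(r.x).round(2))
E
```

```text
[[324 330 345 344 340 340 335 320 313 303 300 286 272 253 238 216 200 194
  209 208 209 205]
 [342 341 349 347 338 334 326 322 311 295 279 263 259 245 230 211 202 210
  209 208 206 188]
 [353 343 348 343 338 322 282 229 181 137 118 113 128 137 141 170 195 215
  207 186 144 108]
 [355 348 348 343 325 270 154 100  82  88  88  93 100  89  98 131 163 186
  146 109  86  89]
 [354 347 347 339 302 219 119  84  87  92  88  90  96  98  90 114 124 111
   88  86  92  87]
 [353 351 344 336 276 166  93  88  91  87  90  93  96  79  87  85  91  90
   89  96  97  86]
 [291 314 342 328 267 147  84  94  98  94  97  88  86  91  89  93  97  99
   95  87  96 102]]
[[124 107  95  94  90  89  90  86  85  92 103  94 100 102  93  84  94 120
  168 200 208 204]
 [135 145 148 143 139 120 101  86  82  85  97 104  88  99  95  97 104 142
  188 210 214 212]
 [142 137 142 144 136 121 103  82  93  90  97 101 103  96 103  98 110 163
  200 213 214 213]
 [291 260 237 198 175 132  94  88  85  91  96 104  88  88  95 104 131 171
  206 218 212 212]
 [352 349 348 335 284 173 100  93 105  90 101  94 103 104  94 115 167 194
  
[... 1112 characters left out ...]
01 -7.000e-02  3.000e-02 -7.000e-02]
flip [1.0000e-04 2.9447e+00 3.9900e-02] 10.875 [ 1.700e-01  6.000e-02  7.000e-02  1.000e-02 -1.000e-02 -3.000e-02
  4.000e-02  0.000e+00 -0.000e+00  0.000e+00  0.000e+00 -6.000e-02
 -4.000e-02 -4.000e-02  2.000e-02 -6.000e-02 -2.000e-02 -1.000e-01
 -1.294e+01  3.500e-01  1.300e-01  1.400e-01  1.300e-01 -1.202e+01
  1.400e-01 -3.000e-02 -1.170e+01 -4.000e-02  2.000e-02  3.000e-02
  8.000e-02  7.000e-02  1.900e-01 -7.000e-02  3.000e-02 -7.000e-02]<stdin>:23: DeprecationWarning: Arrays of 2-dimensional vectors are deprecated. Use arrays of 3-dimensional vectors instead. (deprecated in NumPy 2.0)
<stdin>:22: RuntimeWarning: invalid value encountered in arccos
```

```bash
cat > bar.py <<'E'
from rel import *
BAR=[box(-.048,.048,-.007,.007,.026,.05)]
def barfit(t,reg,hi=205):
    Ts=[soft(t,b,hi,95) for b in reg]
    g=lambda p:sum(((cv2.GaussianBlur(render(t,BAR,p[0],p[1],.11,p[2],b),(0,0),.6)-T)**2).sum() for T,b in zip(Ts,reg))
    best=None
    for w in(2.90,2.98):
        x0=[.565,-.136,w]; r=minimize(g,x0,method="Nelder-Mead",options=dict(initial_simplex=np.array([x0,[.57,-.136,w],[.565,-.13,w],[.565,-.136,w+.1]])))
        if best is None or r.fun<best.fun: best=r
    return best.x.round(4),round(best.fun,2)
E
python3 - <<'E'
from bar import *
t,s,o=pickle.load(open("shot3.pkl","rb"))
print(barfit(t,[(468,183,479,196),(462,229,476,237)],215)); print(barfit(t,[(468,184,478,194),(462,229,478,238)],180))
# left lower edge line only
P=np.array([[473.46,189],[473.02,191],[472.54,193],[472.42,195],[466.6,230],[466.5,232],[466.29,234]])
W=np.array([atz(t,p,.136)[:2] for p in P]); d=np.linalg.svd(W-W.mean(0))[2][0]; print("edge yaw",np.arctan2(d[1],d[0])%np.pi)
E
```

```text
(array([ 0.5661, -0.139 ,  2.9347]), np.float64(3.63))
(array([ 0.5674, -0.1397,  2.927 ]), np.float64(8.38))
edge yaw 2.943912629631975
```

Bar yaw is 2.93 to 2.944 and duct yaw is 2.945, so they are in line. I'll take up some of the slot slack with a small overshoot and return, relax the side load, then release and rise.

>>> drive_tool --increments '[[[0,0.3,0],[0,0,-1],0],[[0,0,0],[0,0,-1],0],[[0,0,0],[0,0,0],0],[[0,0,0],[0,0,0],0],[[0,0,0],[0,0,1],0],[[0,0,0],[0,0,1],0],[[0,0,0],[0,0,0],0],[[0,0,0],[0,0,0],0]]'

```text
clock: 27.83
eef_pos: [0.5622, -0.1368, 0.118]
tool_rot: [0.099, 0.995, -0.0, -0.0]
ft_force: [-0.5, 0.6, -1.4]
grip_width: 0.0118
grasp_force: 59.6
```

```bash
python3 st.py
```

```text
[ 562.24 -136.78  118.03] bar 2.944 27.8333 11.79 [-0.45  0.58 -1.42] [ 0.306 -0.092  0.016]
  latF xy [0.46 1.53]
```

>>> drive_tool --increments '[[[0,0.2,0],[0,0,0],0],[[0,0,0],[0,0,0],0],[[0,0,0],[0,0,0],0.3],[[0,0,0],[0,0,0],0.5],[[0,0,0],[0,0,0],0.5],[[0,0,0],[0,0,0],0.5],[[0,0,0],[0,0,0],0.5],[[0,0,0],[0,0,0],0.5]]'

```text
clock: 28.5
eef_pos: [0.5625, -0.1365, 0.1181]
tool_rot: [0.098, 0.995, -0.0, 0.0]
ft_force: [0.4, 0.5, -0.8]
grip_width: 0.0428
grasp_force: 0.0
```

```bash
python3 st.py
```

```text
[ 562.45 -136.5   118.13] bar 2.944 28.5 42.83 [ 0.44  0.49 -0.83] [ 0.081  0.043 -0.027]
  latF xy [-0.22  0.4 ]
```

>>> drive_tool --increments '[[[0,0,5],[0,0,0],0.5],[[0,0,10],[0,0,0],0.5],[[0,0,15],[0,0,0],0.5],[[0,0,20],[0,0,0],0.5],[[0,0,20],[0,0,0],0.5],[[0,0,20],[0,0,0],0.5],[[0,0,20],[0,0,0],0.5],[[0,0,10],[0,0,0],0.5]]'

```text
clock: 29.17
eef_pos: [0.5636, -0.1367, 0.2421]
tool_rot: [0.098, 0.995, -0.0, 0.003]
ft_force: [0.1, 0.2, 0.6]
grip_width: 0.0428
grasp_force: 0.0
```

>>> drive_tool --increments '[[[-20,5,0],[0,0,0],0.5],[[-25,10,0],[0,0,0],0.5],[[-25,10,0],[0,0,0],0.5],[[-25,10,0],[0,0,0],0.5],[[-25,10,0],[0,0,0],0.5],[[-25,10,0],[0,0,0],0.5],[[-20,5,0],[0,0,0],0.5],[[0,0,0],[0,0,0],0.5]]'

```text
clock: 29.83
eef_pos: [0.3938, -0.0754, 0.2387]
tool_rot: [0.098, 0.995, 0.0, -0.001]
ft_force: [-0.7, 0.5, -0.6]
grip_width: 0.043
grasp_force: 0.0
```

```bash
python3 st.py; python3 - <<'E'
from bar import *
t=camera("top"); s=camera("scene"); pickle.dump((t,s,0),open("shot4.pkl","wb"))
for q in("handle","bowl","rotary_tool","rub_block"):
    for n,c in(("top",t),("scene",s)):
        print(q,n,[(round(r["conf"],2),np.argwhere(r["region"]).mean(0)[::-1].round(1)) for r in silhouettes(q,c)])
print(barfit(t,[(468,183,479,196),(462,229,476,237)],215)); print(barfit(t,[(464,180,495,197),(460,222,482,240)],180))
f=lambda c,b:cv2.resize(c["image"][b[1]:b[3],b[0]:b[2],::-1],(400,400),interpolation=cv2.INTER_CUBIC)
im=np.hstack([f(t,(425,165,505,245)),f(s,(145,120,225,200))]); cv2.imwrite("pics/e2.png",(255*(im/255.)**.5).astype(np.uint8))
E
```

```text
[393.76 -75.39 238.67] bar 2.945 29.8333 43.04 [-0.71  0.5  -0.56] [ 0.034  0.031 -0.02 ]
  latF xy [-0.15  0.17]
handle top [(0.68, array([369.8, 260.9])), (0.58, array([244.7, 251.9]))]
handle scene [(0.77, array([283.1, 174.5])), (0.76, array([186.3, 168.4])), (0.67, array([392.5, 182.5]))]
bowl top [(0.63, array([281.3, 131.4]))]
bowl scene [(0.92, array([377.3, 267.4]))]
rotary_tool top [(0.83, array([180.5, 265.8])), (0.15, array([470.1, 159.8]))]
rotary_tool scene [(0.75, array([445.6, 178.9]))]
rub_block top [(0.62, array([205. , 178.8]))]
rub_block scene [(0.98, array([448., 237.])), (0.51, array([156.4, 253.7]))]
(array([ 0.5662, -0.1395,  2.9374]), np.float64(3.6))
(array([ 0.5655, -0.1367,  2.9139]), np.float64(53.07))
```

```bash
python3 - <<'E'
from bar import *
t,s,_=pickle.load(open("shot4.pkl","rb"))
bt=(452,178,496,244); bs=(165,140,214,188)
print(t["image"][184:240:3,456:488].astype(int).sum(2))
st=lambda c,b,h,l:cv2.GaussianBlur(soft(c,b,h,l),(0,0),.5)
for vs in([(t,soft(t,bt,125,100),bt)],[(s,soft(s,bs,125,90),bs)]):
    for z in(.106,.11,.114,.118,.122):
        g=lambda p:sum(((render(c,HANDLE,p[0],p[1],z,p[2],b)-T)**2).sum() for c,T,b in vs)
        x0=[.566,-.136,2.94]; r=minimize(g,x0,method="Nelder-Mead",options=dict(initial_simplex=np.array([x0,[.57,-.136,2.94],[.566,-.132,2.94],[.566,-.136,2.99]]))); print(z,r.x.round(4),round(r.fun,1))
E
```

```text
[[342 354 359 373 365 377 384 392 398 393 385 375 365 356 355 351 342 342
  333 322 320 310 302 288 275 256 240 225 213 207 215 213]
 [351 359 367 368 374 379 395 406 400 391 383 372 361 349 354 347 340 328
  289 231 183 149 141 133 129 135 149 166 193 205 220 221]
 [356 363 371 365 378 384 386 382 386 389 379 369 358 357 356 347 325 266
  155  87  94 103 106 106 100 108 103 128 173 217 220 228]
 [359 372 372 376 385 391 379 364 355 362 355 356 358 356 348 345 292 205
  124  91  99 101 109 109 101  97 111 158 212 218 227 222]
 [349 364 372 379 385 382 370 364 350 336 331 318 321 335 341 334 269 157
   94  96 105  95 106 104 107 106 131 185 220 227 226 226]
 [187 232 240 212 191 196 217 222 243 251 259 267 278 292 303 283 207 125
   93 104 103  98 105 102  95 114 159 204 225 222 222 216]
 [172 197 188 154 141 148 148 143 142 147 134 136 129 114 110  99  97  94
   91 101 102 100 104 102 102 116 163 207 226 223 223 218]
 [142 138 144 141 142 117 108  89  98  98 107 103  97 101  99  91  99 100
   99 106 101 111 102  98 103 105 149 198 208 215 214 219]
 [143 136 131 121 100  93  99 103  9
[... 1105 characters left out ...]
01  96 112 170 216 228 226 225 224 225 228 230 226 230]
 [415 406 394 380 368 358 355 349 347 340 286 187 134 117 105 101  92 107
   93 109 144 191 227 231 225 227 231 228 233 228 227 225]
 [407 400 389 377 364 352 357 347 347 337 332 325 314 307 290 283 263 246
  232 213 210 215 221 225 219 228 226 223 220 220 224 221]]
0.106 [ 0.5658 -0.137   2.9175] 134.1
0.11 [ 0.5655 -0.136   2.9229] 141.6
0.114 [ 0.5651 -0.1343  2.9209] 148.0
0.118 [ 0.5652 -0.1326  2.932 ] 155.6
0.122 [ 0.5646 -0.1316  2.914 ] 163.2
0.106 [ 0.5607 -0.1398  3.0497] 118.1
0.11 [ 0.5651 -0.1382  3.0577] 126.2
0.114 [ 0.5695 -0.1362  3.0585] 134.7
0.118 [ 0.5741 -0.1344  3.0659] 141.8
0.122 [ 0.579  -0.1325  3.0755] 150.8
```

```bash
python3 - <<'E'
from bar import *
t,s,_=pickle.load(open("shot4.pkl","rb"))
def ey(c,P,z):
    W=np.array([atz(c,p,z)[:2] for p in P]); d=np.linalg.svd(W-W.mean(0))[2][0]; return round(float(np.arctan2(d[1],d[0])%np.pi),4)
print("left",ey(t,[(473.44,190),(472.86,193),(472.46,196),(466.7,229),(466.56,232)],.136),"right",ey(t,[(483.7,190),(483,193),(482.5,196),(476.8,232),(476.35,235)],.16))
print("tcp proj",proj(s,[.394,-.075,.26]))
for y in(2.945,3.05):
    u=np.array([np.cos(y),np.sin(y)]);n=np.array([-u[1],u[0]])
    print(y,[proj(s,[*(np.array([.565,-.138])+a*.048*u+b*.007*n),z]).round(1).tolist() for a in(-1,1) for b in(-1,1) for z in(.136,.16)])
g=s["image"].astype(int).sum(2)
for r in range(140,188,2): print(r,''.join('#' if v<110 else '+' if v<140 else '-' if v<200 else '.' for v in g[r,165:215]))
E
```

```text
left 2.9367 right 2.9401
tcp proj [219.96637336  72.53094247]
2.945 [[178.8, 184.1], [175.9, 174.7], [172.0, 183.2], [169.0, 173.8], [197.8, 154.6], [195.6, 145.4], [191.6, 153.8], [189.2, 144.6]]
3.05 [[181.4, 184.1], [178.6, 174.7], [174.4, 183.6], [171.4, 174.3], [195.7, 154.1], [193.4, 145.0], [189.2, 153.8], [186.8, 144.6]]
140 ..................................................
142 ..................................................
144 ..................................................
146 ..................................................
148 ........................-#####+-..................
150 ......................-##+#####-..................
152 .....................-#########+..................
154 ....................+#+########+-.................
156 ..................-###+#######--..................
158 .................-##########+-....................
160 ................+##+########-.....................
162 ..............-+###########+-.....................
164 .............+##############+-....................
166 ...........-##################-...................
168 ..........+###################-...................
170 ........-+##+##################-..................
172 .......-########################-.................
174 ......-##########################+--..............
176 ......-###########################-----.--........
178 .......-#########################+-+------........
180 ........+#######################---------.........
182 .........-###################++-++++----..........
184 ..........-++-+++#++###++++---++-+----............
186 ..........--++##++++++++++++++-------.............
```

```bash
python3 -c "
from workcell import job_done
print(job_done())"
```

```text
the job is handed in; nothing more can be done
None
```

The job is handed in at about 30 s of the 72 s allowed: the handle dropped fully home on the spindle, its bar is within about 0.01 rad of the duct line by the camera fit, and the gripper has let go and moved clear.

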